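# Weigh out a pot of solder and put the rest away

### The arm

A 6-joint arm with a two-finger parallel gripper is mounted at the origin on the work surface. World frame = base frame: x ahead of the robot, y to its left, z up, the work surface at z = 0. Lengths are in m, angles in degrees, forces in N, time in s.
With the tool pointing down it reaches from about 0.25 to 0.725 m from the base axis. Payload 9.7 kg.
Tool frame: the origin (TCP) lies at the very end of the fingers, on their centre line; the grasp point (between the pads) lies 19 mm behind it; z points along the fingers, y is the line along which they close (so a half turn about z gives the same grasp; the last joint's range is limited). The gripper opens to 85 mm and grips with 20 to 120 N. Pads are 22 mm wide; open, the fingers measure 114 mm over their backs; the gripper's body (76 mm by 85 mm) begins 54 mm behind the grasp point. The pads swing forward as they close: fully open they stand 13 mm farther back than shut.
Start: joints at [63.541, 4.979, 10.078, 95.1, 0, 90], TCP at [0.245, 0.492, 0.231] pointing down, gripper open.
Joint ranges: [-179.16, 179.16], [-48.56, 103.87], [-65.8, 70.77], [-126.05, 130.52], [-82.76, 87.17], [-180, 180]. Speed limits (degrees/s): [127.2, 127.2, 147.25, 180, 180, 180].

### API

Orientations are given as [roll, pitch, yaw] about the fixed x, y, z axes, in that order (R = Rz(yaw) Ry(pitch) Rx(roll)).
In Python, from workcell import telemetry, optics, workorder gives the robot as it stands.
- The arm moves only by the shell command python3 -m handwheel 'ROWS' [FORCE]. ROWS is JSON, a list of rows, each an object of numbers: "tx", "ty", "tz": the shift along the tool's x, y, z in m; "ax", "ay", "az": the turn, a rotation vector about the tool's x, y, z in degrees; "jaw": the gripper command: -1 is shut, 1 is fully open, values between are in proportion. A call has exactly 10 rows; each row shifts and turns the commanded pose from where the row before left it, along the tool's axes as they then stand; what a row does not reach is not made up. A row lasts 1/8 s, in which the tool goes at most 62.5 mm and 10.7 degrees, less where a joint would pass 70% of its speed; a pose out of reach is approached as far as the arm can. A call is refused whole if a number of a shift passes 0.0625 or a number of a turn 10.7, either way. A call with a gripper value outside its range is refused whole. The fingers move at their own pace and stop on an object; FORCE is the grip in N (left out, the last holds). Time passes only in rows, so rows that do not move let the fingers close, or fill a call up. It gives the time, the measured TCP pose, the force, the opening and the grip force at its end, in the units of the state.
- telemetry.get_obs(): the state, without advancing time (a new reading comes with each control period).
- optics.camera(name): name is "scene" or "top" or "wrist"; returns a dict with "color" (480x640x3 uint8, red, green, blue), "K" (3x3 intrinsics, pixels), "k1" (the pictures are not rectified: a ray, as slopes to the right and down, at radius r is drawn at 1 + k1 r^2 times it, then the intrinsics apply), "extrinsics" (4x4, takes a point from camera to world coordinates); the wrist camera has in their place "mount" (4x4, takes a point from camera to tool coordinates, whose origin is the TCP and whose axes are the flange's). Camera axes: x right, y down, z forward; pixel columns grow to the right and rows downward; lengths in m; the calibration is good to about 2 mm. A picture is of the moment at which its call begins: read the wrist's pose just before it. There is no depth.
- workorder.job_done(): hands the job in; it is judged then, once.
The state is a dict: "time": time; "q": joint angles; "qd": joint speeds; "joint_efforts": joint torques, N m; "ee_pos": TCP position; "tcp_rot": TCP orientation; "wrist_force": force on the tool from outside, world axes, zero at the start; "torque": the same for the moment, N m; "opening": finger opening in m; "grasp_force": force on a finger pad.
Only numpy, scipy, OpenCV 4.12 (cv2) and the standard library are available. Lean on these libraries where they do the work, as an engineer would, in place of code of your own. Each camera call takes 0.05 s, during which the arm holds its last target. There are 200 camera calls.

### The job

First pull the tilt-out bin forward until you feel it come up against its stop, then stand the steel trough centred on the scale's pan. The trough and the solder bars have unknown weights: lay bars in the trough until the scale's pointer settles in the white window. Put every leftover bar into the bin and push the bin fully shut, without disturbing the bottle, the jar and the tub.

Things in the scene. Friction and masses are not known exactly. Their poses are not given: they have to be found in the camera images.
- bin (a joint): tilt (rad) of the grey plastic tilt-out bin: 0 shut, growing as its top is pulled forward about the hinge at its bottom front edge; starts ajar, ends at a hard stop near 0.8, felt as a sharp rise in the pull. Friction (2 to 4 N at the bar) holds it wherever it is left. Inside 170 wide, 100 mm deep, open-topped; front panel 124 mm high, sides 105 mm in front, 70 mm behind
- bin_bar (a point): middle of the bin's steel pull bar: round, 10 mm thick, 120 mm long along y, on two slanting arms in front of and above the front panel's top edge; 40 mm in front of the hinge line and 140 mm above it when shut (152 mm over the bench). 28 mm or more is free behind it for a finger, and it is open above. Axes turn with the bin
- bin_floor (a point): centre of the bin's inner floor; x points to the back of the bin, z up out of its mouth; 50 mm behind the hinge and 5 mm above it when shut. Turns with the bin.
- bin_hinge (a point): middle of the bin's hinge line, fixed, 12 mm over the bench in the plane of the rack's open front; x points into the rack, y along the hinge. The rack is a grey sheet-metal box 120 deep, 200 wide, 140 mm high. With the bin at its stop its mouth lies in front of the rack, from x = -88 mm (top edge of the panel, 94 mm over the bench) to 0
- pan (a joint): how far the scale's sprung pan has sunk (m): 0 empty, 0.060 per kg laid on it, bottoming at 0.080; it bobs for about a second after a load is added. The white window is from 0.048 to 0.0648, i.e. 0.80 to 1.08 kg on the pan.
- pan_top (a point): centre of the top face of the scale's flat, round, rimless steel pan, 190 mm across, 130 mm over the bench when empty; sinks straight down under load. A black square collar on the pan's edge is the pointer; it slides on a dark post 20 mm square and 155 mm high, 122 mm from the pan's centre along +x. Its middle is 4 mm below the pan's top
- window_mid (a point): middle of the white window painted on the scale's dark post: a band 16.8 mm high, centred 70 mm over the bench. The collar stands in the window when its middle is between the band's lower and upper ends.
- trough: open-topped dark steel trough 160 x 60 x 36 mm (x, y, z), walls and floor 4 mm, weighing 250 to 590 g depending on the old solder set in its floor (cannot be seen); starts on the bench just beyond the board. Origin at the centre of its underside, x along its length, z up. Four bars fill its floor in one layer.
- board: plywood board, 150 x 330 x 8 mm (x, y, z), fixed, on which the solder bars start; origin at the centre of its underside, so its top is 8 mm over the bench
- ingot1: bar of grey solder metal, 72 x 24 x 22 mm (x, y, z), edges slightly rounded, hand-poured, so the bars weigh differently (150 to 250 g); origin at the centre of its underside, x along its length. Starts flat on the board. Five to seven bars are there; an absent one reads None from the start
- ingot2: another solder bar like ingot1; origin and axes the same; may be absent
- ingot3: another solder bar like ingot1; origin and axes the same; may be absent
- ingot4: another solder bar like ingot1; origin and axes the same; may be absent
- ingot5: another solder bar like ingot1; origin and axes the same; may be absent
- ingot6: another solder bar like ingot1; origin and axes the same; may be absent
- ingot7: another solder bar like ingot1; origin and axes the same; may be absent
- flux_bottle: bystander: red plastic bottle, 56 mm across, 150 mm high, upright beyond the board; origin under its centre
- paste_jar: bystander: white jar, 68 mm across, 70 mm high, between the robot and the board; origin under its centre
- glass_tub: bystander: clear open tub of glass scraps, 80 x 90 x 50 mm, beyond the board; origin under its centre

How it is judged (in metres and radians):
On the way, in this order (a step that is already met when the one before it is completed fails the run):
1. the tilt-out bin has been pulled to its stop (value of joint bin above 0.74 rad), for 0.2 s.
2. the trough stands centred on the pan, let go (horizontal distance between trough and pan_top below 0.025 m and z of trough in the frame of pan_top between -0.006 and 0.008 m and angle between trough's own z axis and vertical below 0.15 rad and contact force between the fingers and trough below 0.2 N and linear speed of trough below 0.05 m/s), for 0.2 s.
3. the pointer stands in the white window with the trough on the pan and nothing pressing on it (horizontal distance between trough and pan_top below 0.025 m and z of trough in the frame of pan_top between -0.006 and 0.008 m and angle between trough's own z axis and vertical below 0.15 rad and value of joint pan between 0.048 and 0.0648 m and contact force between the fingers and trough below 0.2 N and velocity of joint pan between -0.02 and 0.02 m/s), for 0.3 s.
At the end, for the whole second after the job is handed in: The trough stands upright on the pan within 25 mm of its centre, the pan has sunk 48 to 64.8 mm (pointer in the white window), every bar present is either in the trough or in the bin, and the bin is shut to within 0.07 rad (horizontal distance between trough and pan_top below 0.025 m and z of trough in the frame of pan_top between -0.006 and 0.008 m and angle between trough's own z axis and vertical below 0.15 rad and value of joint pan between 0.048 and 0.0648 m and value of joint bin below 0.07 rad and ((x of ingot1 in the frame of trough between -0.082 and 0.082 m and y of ingot1 in the frame of trough between -0.032 and 0.032 m and z of ingot1 in the frame of trough between -0.004 and 0.056 m) or (x of ingot1 in the frame of bin_floor between -0.054 and 0.056 m and y of ingot1 in the frame of bin_floor between -0.092 and 0.092 m and z of ingot1 in the frame of bin_floor between -0.008 and 0.105 m)) and ((x of ingot2 in the frame of trough between -0.082 and 0.082 m and y of ingot2 in the frame of trough between -0.032 and 0.032 m and z of ingot2 in the frame of trough between -0.004 and 0.056 m) or (x of ingot2 in the frame of bin_floor between -0.054 and 0.056 m and y of ingot2 in the frame of bin_floor between -0.092 and 0.092 m and z of ingot2 in the frame of bin_floor between -0.008 and 0.105 m)) and ((x of ingot3 in the frame of trough between -0.082 and 0.082 m and y of ingot3 in the frame of trough between -0.032 and 0.032 m and z of ingot3 in the frame of trough between -0.004 and 0.056 m) or (x of ingot3 in the frame of bin_floor between -0.054 and 0.056 m and y of ingot3 in the frame of bin_floor between -0.092 and 0.092 m and z of ingot3 in the frame of bin_floor between -0.008 and 0.105 m)) and ((x of ingot4 in the frame of trough between -0.082 and 0.082 m and y of ingot4 in the frame of trough between -0.032 and 0.032 m and z of ingot4 in the frame of trough between -0.004 and 0.056 m) or (x of ingot4 in the frame of bin_floor between -0.054 and 0.056 m and y of ingot4 in the frame of bin_floor between -0.092 and 0.092 m and z of ingot4 in the frame of bin_floor between -0.008 and 0.105 m)) and ((x of ingot5 in the frame of trough between -0.082 and 0.082 m and y of ingot5 in the frame of trough between -0.032 and 0.032 m and z of ingot5 in the frame of trough between -0.004 and 0.056 m) or (x of ingot5 in the frame of bin_floor between -0.054 and 0.056 m and y of ingot5 in the frame of bin_floor between -0.092 and 0.092 m and z of ingot5 in the frame of bin_floor between -0.008 and 0.105 m)) and ((x of ingot6 in the frame of trough between -0.082 and 0.082 m and y of ingot6 in the frame of trough between -0.032 and 0.032 m and z of ingot6 in the frame of trough between -0.004 and 0.056 m) or (x of ingot6 in the frame of bin_floor between -0.054 and 0.056 m and y of ingot6 in the frame of bin_floor between -0.092 and 0.092 m and z of ingot6 in the frame of bin_floor between -0.008 and 0.105 m)) and ((x of ingot7 in the frame of trough between -0.082 and 0.082 m and y of ingot7 in the frame of trough between -0.032 and 0.032 m and z of ingot7 in the frame of trough between -0.004 and 0.056 m) or (x of ingot7 in the frame of bin_floor between -0.054 and 0.056 m and y of ingot7 in the frame of bin_floor between -0.092 and 0.092 m and z of ingot7 in the frame of bin_floor between -0.008 and 0.105 m))); the robot touches nothing.
It fails at once if the bottle is pushed more than 40 mm or tipped over (distance of flux_bottle from where it was at the start of the episode above 0.04 m or angle between flux_bottle's own z axis and vertical above 0.5 rad).
It fails at once if the jar is pushed more than 40 mm or tipped over (distance of paste_jar from where it was at the start of the episode above 0.04 m or angle between paste_jar's own z axis and vertical above 0.5 rad).
It fails at once if the tub is pushed more than 40 mm or tipped over (distance of glass_tub from where it was at the start of the episode above 0.04 m or angle between glass_tub's own z axis and vertical above 0.5 rad).
Of ingot1, ingot2, ingot3, ingot4, ingot5, ingot6, ingot7 only 5 to 7 are there at a start; the rules pass over those that are not, and their reading is None.
At some moment in a run one of ingot1, ingot2, ingot3, ingot4, ingot5, ingot6, ingot7 may be knocked a few centimetres aside while the robot is not near it.
Once in a run the grip may slacken for a moment while it holds something.
It also fails if it takes over 210 s, if anything falls off the work surface, if the arm or the gripper's body presses on something with over 40 N, if the wrist force passes 120 N, or if a joint passes its speed limit or range.

## Working session

There is one attempt and no reset: what is moved stays moved. The work goes in short steps, Python scripts to look and compute and a shell command to move; the robot and the scene stay as the last step left them, time stands still between calls to the robot, and variables do not carry over. Pictures are saved under pics/ and viewed, at most 14 in all, crops included, and the job is handed in when it is done.

```bash
mkdir -p pics; ls; cat > h.py <<'E'
import numpy as np, cv2
from workcell import telemetry, optics, workorder
from scipy.spatial.transform import Rotation as R
def tool():
    o=telemetry.get_obs(); T=np.eye(4); T[:3,3]=o["ee_pos"]; T[:3,:3]=R.from_euler('xyz',o["tcp_rot"],degrees=True).as_matrix(); return T
def snap(name,save=None):
    T=tool(); c=optics.camera(name)
    E=c["extrinsics"] if "extrinsics" in c else T@np.array(c["mount"])
    c["E"]=np.array(E); c["K"]=np.array(c["K"])
    if save: cv2.imwrite("pics/"+save+".png",c["color"][:,:,::-1])
    return c
def ray(c,u,v):
    s=cv2.undistortPoints(np.array([[[u,v]]],float),c["K"],np.array([c["k1"],0,0,0.]))[0,0]
    return c["E"][:3,3],c["E"][:3,:3]@np.array([s[0],s[1],1])
def onz(c,u,v,z):
    o,d=ray(c,u,v); return o+d*(z-o[2])/d[2]
def proj(c,p):
    p=np.linalg.inv(c["E"])@np.append(p,1)
    return cv2.projectPoints(p[:3].reshape(1,3),np.zeros(3),np.zeros(3),c["K"],np.array([c["k1"],0,0,0.]))[0].ravel()
E
python3 - <<'E'
from h import *
print(telemetry.get_obs())
for n in("scene","top"):
    c=snap(n,n+"0"); print(n,c["K"].tolist(),c["k1"],c["E"].round(3).tolist())
E
```

```text
pics
{'time': 0.0, 'q': array([6.35403740e+01, 5.01146796e+00, 1.00341592e+01, 9.51027664e+01,
       9.94827488e-05, 9.00025298e+01]), 'qd': array([-0.04409918,  0.05012062, -0.07791329,  0.00939059, -0.00503401,
        0.04869568]), 'joint_efforts': array([ 1.16763390e-04, -5.20389891e+01,  4.64803469e+01,  1.64969423e-02,
        1.24055441e-05,  2.91752406e-05]), 'ee_pos': array([0.24494792, 0.49215883, 0.23057693]), 'tcp_rot': array([-1.79919925e+02, -9.59471226e-05,  1.53537844e+02]), 'wrist_force': array([ 0.4208645 ,  1.58269448, -0.33116781]), 'torque': array([0.00268112, 0.02564112, 0.01497662]), 'grasp_force': 0.0, 'opening': 0.08553063060411746}
scene [[471.1123838648096, 0.0, 314.16795968753314], [0.0, 471.1123838648096, 243.18179465513202], [0.0, 0.0, 1.0]] 0.014196720093545426 [[0.553, 0.65, -0.521, 1.059], [0.833, -0.425, 0.355, -0.344], [0.009, -0.63, -0.776, 0.843], [0.0, 0.0, 0.0, 1.0]]
top [[558.9873602894103, 0.0, 319.66883235720354], [0.0, 558.9873602894103, 242.1911590626015], [0.0, 0.0, 1.0]] -0.16699569471483253 [[-0.012, -0.986, 0.165, 0.402], [-1.0, 0.012, -0.001, 0.005], [-0.001, -0.165, -0.986, 1.185], [0.0, 0.0, 0.0, 1.0]]
```

View pics/scene0.png

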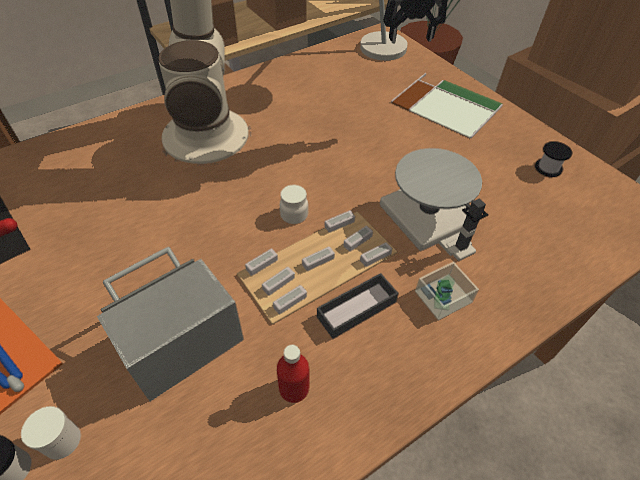

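View pics/top0.png

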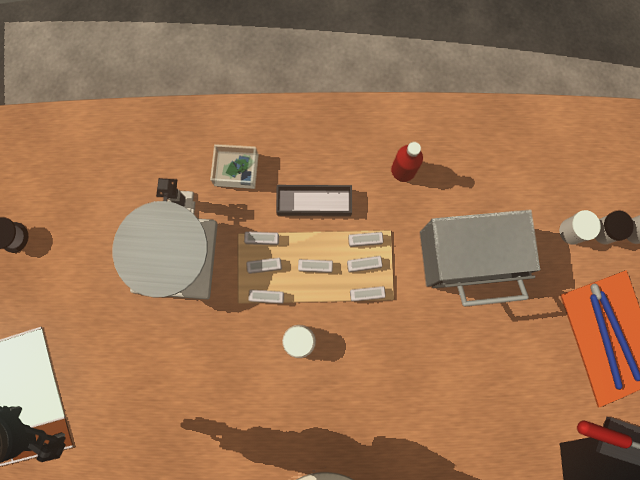

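The scene view shows the rack and bin (bar at about 140,280), the board with 7 bars around (320,265), the trough (357,305), the bottle (293,375), the tub (447,290), the jar (293,205) and the scale (438,180). In the top view, the pan centre is at (160,249), the trough at (314,201), the bin bar at (495,295), and the bars lie between (261,238) and (368,293).

```bash
cat > loc.py <<'E'
from h import *
def rects(c,mask,z,amin,amax):
    out=[]
    for k in cv2.findContours(mask.astype(np.uint8),cv2.RETR_EXTERNAL,cv2.CHAIN_APPROX_NONE)[0]:
        a=cv2.contourArea(k)
        if amin<a<amax:
            P=np.array([onz(c,*p,z)[:2]*1000 for p in k[:,0].astype(float)],np.float32)
            (m,s,an)=cv2.minAreaRect(P)
            if s[0]<s[1]: s=s[::-1]; an-=90
            an=(an+90)%180-90
            u=k[:,0].mean(0)
            out.append((u.round().tolist(),np.round(m,1).tolist(),np.round(s,1).tolist(),round(an,1)))
    return out
E
python3 - <<'E'
from loc import *
c=snap("top"); hsv=cv2.cvtColor(c["color"],cv2.COLOR_RGB2HSV)
S,V=hsv[...,1].astype(int),hsv[...,2].astype(int)
m=np.zeros((480,640),bool); m[225:308,235:398]=1
print(hsv[238,261],hsv[285,300],hsv[296,266],hsv[266,315])
for r in rects(c,m&(S<60)&(V>110),0.03,80,800): print(r)
m[:]=0; m[180:222,270:360]=1
print("trough",rects(c,m&(V<75),0.036,200,5000))
print("board")
m[:]=0; m[:,100:222]=1;m[:198]=0;m[300:]=0
print("pan",rects(c,m&(S<40)&(V>120),0.13,3000,20000))
for n,u,v,z in [("rack fl",432,284,.14),("rack fr",539,270,.14),("rack bl",428,220,.14),("rack br",531,211,.14),("bar l",464,303,.15),("bar r",527,297,.15),("jar",298,341,.07),("bottle",414,148,.15),("tub",234,167,.05),("tub br",212,146,.05),("trough c",314,201,.036)]:
    print(n,onz(c,u,v,z).round(3))
E
```

```text
[ 24  29 168] [ 17 120 212] [ 23  29 175] [ 22  32 174]
([266.0, 296.0], [483.6, 116.9], [70.2, 23.8], 85.9)
([367.0, 294.0], [486.4, -92.9], [71.3, 23.1], -84.9)
([315.0, 265.0], [546.0, 14.5], [70.8, 23.1], 89.3)
([264.0, 265.0], [548.9, 121.6], [69.5, 23.4], -85.4)
([364.0, 263.0], [549.1, -88.3], [71.4, 22.6], -82.6)
([365.0, 239.0], [601.4, -92.0], [71.0, 23.0], -85.9)
([261.0, 237.0], [606.8, 127.4], [69.0, 22.7], 86.1)
trough [([314.0, 214.0], [656.4, 15.4], [155.8, 8.6], 89.3), ([306.0, 191.0], [694.8, 17.3], [155.6, 52.2], -86.3)]
board
pan [([159.0, 249.0], [570.1, 316.3], [186.3, 185.6], -75.0)]
rack fl [ 0.494 -0.207  0.14 ]
rack fr [ 0.517 -0.419  0.14 ]
rack bl [ 0.617 -0.204  0.14 ]
rack br [ 0.634 -0.411  0.14 ]
bar l [ 0.456 -0.264  0.15 ]
bar r [ 0.465 -0.387  0.15 ]
jar [0.391 0.049 0.07 ]
bottle [ 0.759 -0.182  0.15 ]
tub [0.756 0.184 0.05 ]
tub br [0.804 0.233 0.05 ]
trough c [0.682 0.015 0.036]
```

```bash
cat > rel.py <<'E'
import sys
from h import *
# world targets -> shift in tool axes (mm) and current state
T=tool(); o=telemetry.get_obs()
print("t",round(o["time"],2),"pos",(T[:3,3]*1e3).round(1),"rot",np.round(o["tcp_rot"],1),"F",np.round(o["wrist_force"],1),"open",round(o["opening"]*1e3,1),"grip",round(o["grasp_force"],1))
for a in sys.argv[1:]:
    p=np.array([float(v) for v in a.split(",")])/1e3
    print(a,"->tool shift mm",(T[:3,:3].T@(p-T[:3,3])*1e3).round(1))
E
python3 -m handwheel '[{"az":10.59,"jaw":-0.39},{"az":10.59,"jaw":-0.39},{"az":10.59,"jaw":-0.39},{"az":10.59,"jaw":-0.39},{"az":10.59,"jaw":-0.39},{"az":10.59,"jaw":-0.39},{"jaw":-0.39},{"jaw":-0.39},{"jaw":-0.39},{"jaw":-0.39}]' 40
python3 rel.py 440,-324,240 461,-324,230
```

```text
t 0.15 pos [245.  492.2 230.7] rot [-179.9   -0.   153.5] F [-0.3 -0.1 -0.2] open 85.1 grip 0.0
440,-324,240 ->tool shift mm [-538.3 -643.9   -8.6]
461,-324,230 ->tool shift mm [-557.1 -634.5    1.4]$[0]: bad value
```

```bash

python3 -m handwheel '[{"tx":0,"ty":0,"tz":0,"ax":0,"ay":0,"az":10.59,"jaw":-0.39},{"tx":0,"ty":0,"tz":0,"ax":0,"ay":0,"az":10.59,"jaw":-0.39},{"tx":0,"ty":0,"tz":0,"ax":0,"ay":0,"az":10.59,"jaw":-0.39},{"tx":0,"ty":0,"tz":0,"ax":0,"ay":0,"az":10.59,"jaw":-0.39},{"tx":0,"ty":0,"tz":0,"ax":0,"ay":0,"az":10.59,"jaw":-0.39},{"tx":0,"ty":0,"tz":0,"ax":0,"ay":0,"az":10.59,"jaw":-0.39},{"tx":0,"ty":0,"tz":0,"ax":0,"ay":0,"az":0,"jaw":-0.39},{"tx":0,"ty":0,"tz":0,"ax":0,"ay":0,"az":0,"jaw":-0.39},{"tx":0,"ty":0,"tz":0,"ax":0,"ay":0,"az":0,"jaw":-0.39},{"tx":0,"ty":0,"tz":0,"ax":0,"ay":0,"az":0,"jaw":-0.39}]' 40
python3 rel.py 440,-324,240 461,-324,230
```

```text
time: 1.4
ee_pos: [0.245, 0.4924, 0.2313]
tcp_rot: [-180.0, 0.0, 90.1]
wrist_force: [-0.6, -0.4, 1.4]
opening: 0.0263
grasp_force: 0.0
t 1.4 pos [245.  492.4 231.3] rot [-180.     0.    90.1] F [-0.6 -0.4  1.4] open 26.3 grip 0.0
440,-324,240 ->tool shift mm [-816.6  193.9   -8.7]
461,-324,230 ->tool shift mm [-816.6  214.9    1.3]
```

```bash

python3 -m handwheel '[{"tx":-0.0408,"ty":0.0107,"tz":0,"ax":0,"ay":0,"az":0,"jaw":-0.39},{"tx":-0.0408,"ty":0.0107,"tz":0,"ax":0,"ay":0,"az":0,"jaw":-0.39},{"tx":-0.0408,"ty":0.0107,"tz":0,"ax":0,"ay":0,"az":0,"jaw":-0.39},{"tx":-0.0408,"ty":0.0107,"tz":0,"ax":0,"ay":0,"az":0,"jaw":-0.39},{"tx":-0.0408,"ty":0.0107,"tz":0,"ax":0,"ay":0,"az":0,"jaw":-0.39},{"tx":-0.0408,"ty":0.0107,"tz":0,"ax":0,"ay":0,"az":0,"jaw":-0.39},{"tx":-0.0408,"ty":0.0107,"tz":0,"ax":0,"ay":0,"az":0,"jaw":-0.39},{"tx":-0.0408,"ty":0.0107,"tz":0,"ax":0,"ay":0,"az":0,"jaw":-0.39},{"tx":-0.0408,"ty":0.0107,"tz":0,"ax":0,"ay":0,"az":0,"jaw":-0.39},{"tx":-0.0408,"ty":0.0107,"tz":0,"ax":0,"ay":0,"az":0,"jaw":-0.39}]' >/dev/null
python3 -m handwheel '[{"tx":-0.0408,"ty":0.0107,"tz":0,"ax":0,"ay":0,"az":0,"jaw":-0.39},{"tx":-0.0408,"ty":0.0107,"tz":0,"ax":0,"ay":0,"az":0,"jaw":-0.39},{"tx":-0.0408,"ty":0.0107,"tz":0,"ax":0,"ay":0,"az":0,"jaw":-0.39},{"tx":-0.0408,"ty":0.0107,"tz":0,"ax":0,"ay":0,"az":0,"jaw":-0.39},{"tx":-0.0408,"ty":0.0107,"tz":0,"ax":0,"ay":0,"az":0,"jaw":-0.39},{"tx":-0.0408,"ty":0.0107,"tz":0,"ax":0,"ay":0,"az":0,"jaw":-0.39},{"tx":-0.0408,"ty":0.0107,"tz":0,"ax":0,"ay":0,"az":0,"jaw":-0.39},{"tx":-0.0408,"ty":0.0107,"tz":0,"ax":0,"ay":0,"az":0,"jaw":-0.39},{"tx":-0.0408,"ty":0.0107,"tz":0,"ax":0,"ay":0,"az":0,"jaw":-0.39},{"tx":0,"ty":0,"tz":0,"ax":0,"ay":0,"az":0,"jaw":-0.39}]'
python3 - <<'E'
from h import *
c=snap("wrist","w1"); print(c["E"].round(3).tolist(),c["K"][0,0])
print(proj(c,np.array([.461,-.325,.152])),proj(c,np.array([.456,-.264,.152])))
E
```

```text
time: 3.9
ee_pos: [0.4484, -0.2849, 0.2302]
tcp_rot: [-179.9, -0.0, 89.9]
wrist_force: [-0.6, 0.8, -0.5]
opening: 0.0262
grasp_force: 0.0
[[1.0, -0.002, -0.002, 0.449], [-0.002, -0.952, -0.305, -0.207], [-0.001, 0.305, -0.952, 0.374], [0.0, 0.0, 0.0, 1.0]] 397.2534127905901
[334.60669412 309.02821162] [327.28944851 214.08254113]
```

View pics/w1.png

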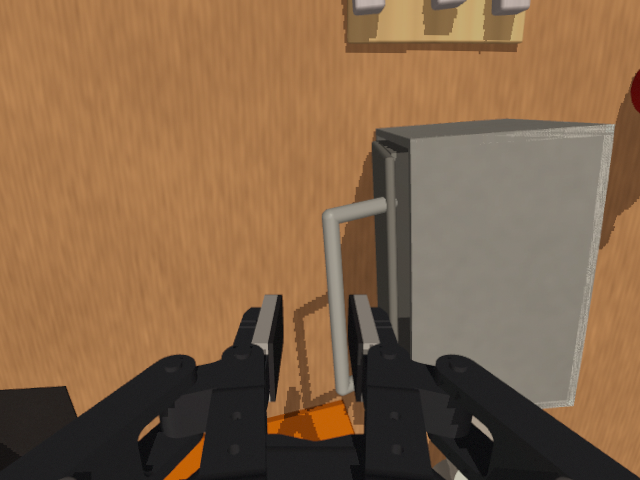

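The wrist view shows the bar running from (330,217) to (343,390), with about 45 px free behind it, matching the estimate. Next: shift, then straddle the bar.

```bash

python3 -m handwheel '[{"tx":-0.019,"ty":0.0055,"tz":0,"ax":0,"ay":0,"az":0,"jaw":-0.39},{"tx":-0.019,"ty":0.0055,"tz":0,"ax":0,"ay":0,"az":0,"jaw":-0.39},{"tx":0,"ty":0,"tz":0,"ax":0,"ay":0,"az":0,"jaw":-0.39},{"tx":0,"ty":0,"tz":0.019,"ax":0,"ay":0,"az":0,"jaw":-0.39},{"tx":0,"ty":0,"tz":0.019,"ax":0,"ay":0,"az":0,"jaw":-0.39},{"tx":0,"ty":0,"tz":0.019,"ax":0,"ay":0,"az":0,"jaw":-0.39},{"tx":0,"ty":0,"tz":0.019,"ax":0,"ay":0,"az":0,"jaw":-0.39},{"tx":0,"ty":0,"tz":0.019,"ax":0,"ay":0,"az":0,"jaw":-0.39},{"tx":0,"ty":0,"tz":0,"ax":0,"ay":0,"az":0,"jaw":-0.39},{"tx":0,"ty":0,"tz":0,"ax":0,"ay":0,"az":0,"jaw":-0.39}]' 
python3 -c "
import numpy as np
for a in (.05,.2,.35,.5,.65,.8): print(a,round(-40*np.cos(a)-140*np.sin(a)),round(12+140*np.cos(a)-40*np.sin(a)))"
```

```text
time: 5.2
ee_pos: [0.4595, -0.3207, 0.1371]
tcp_rot: [180.0, 0.0, 90.0]
wrist_force: [0.5, -0.7, 0.6]
opening: 0.0262
grasp_force: 0.0
0.05 -47 150
0.2 -67 141
0.35 -86 130
0.5 -102 116
0.65 -117 99
0.8 -128 81
```

```bash

python3 -m handwheel '[{"tx":-0.001,"ty":-0.008,"tz":0,"ax":0,"ay":0,"az":0,"jaw":-0.39},{"tx":-0.001,"ty":-0.010,"tz":0.0045,"ax":0,"ay":0,"az":0,"jaw":-0.39},{"tx":-0.001,"ty":-0.010,"tz":0.0045,"ax":0,"ay":0,"az":0,"jaw":-0.39},{"tx":-0.001,"ty":-0.010,"tz":0.0055,"ax":0,"ay":0,"az":0,"jaw":-0.39},{"tx":-0.001,"ty":-0.009,"tz":0.006,"ax":0,"ay":0,"az":0,"jaw":-0.39},{"tx":-0.001,"ty":-0.0085,"tz":0.007,"ax":0,"ay":0,"az":0,"jaw":-0.39},{"tx":-0.001,"ty":-0.008,"tz":0.0075,"ax":0,"ay":0,"az":0,"jaw":-0.39},{"tx":-0.001,"ty":-0.0075,"tz":0.0085,"ax":0,"ay":0,"az":0,"jaw":-0.39},{"tx":-0.001,"ty":-0.007,"tz":0.0085,"ax":0,"ay":0,"az":0,"jaw":-0.39},{"tx":-0.001,"ty":-0.0055,"tz":0.009,"ax":0,"ay":0,"az":0,"jaw":-0.39}]' 
python3 -m handwheel '[{"tx":-0.0005,"ty":-0.003,"tz":0.003,"ax":0,"ay":0,"az":0,"jaw":-0.39},{"tx":-0.0005,"ty":-0.002,"tz":0.003,"ax":0,"ay":0,"az":0,"jaw":-0.39},{"tx":0,"ty":-0.002,"tz":0.002,"ax":0,"ay":0,"az":0,"jaw":-0.39},{"tx":0,"ty":0,"tz":0,"ax":0,"ay":0,"az":0,"jaw":-0.39},{"tx":0,"ty":0,"tz":0,"ax":0,"ay":0,"az":0,"jaw":-0.39},{"tx":0,"ty":0,"tz":0,"ax":0,"ay":0,"az":0,"jaw":-0.39},{"tx":0,"ty":0,"tz":0,"ax":0,"ay":0,"az":0,"jaw":-0.39},{"tx":0,"ty":0,"tz":0,"ax":0,"ay":0,"az":0,"jaw":-0.39},{"tx":0,"ty":0,"tz":0,"ax":0,"ay":0,"az":0,"jaw":-0.39},{"tx":0,"ty":0,"tz":0,"ax":0,"ay":0,"az":0,"jaw":-0.39}]'
```

```text
time: 6.45
ee_pos: [0.3756, -0.3301, 0.0744]
tcp_rot: [180.0, -0.1, 90.0]
wrist_force: [7.2, 5.5, -2.3]
opening: 0.026
grasp_force: 3.9
time: 7.7
ee_pos: [0.3744, -0.3323, 0.0709]
tcp_rot: [179.2, 0.1, 90.2]
wrist_force: [25.7, 9.3, 14.9]
opening: 0.0261
grasp_force: 13.6
```

```bash

python3 -m handwheel '[{"tx":0,"ty":0.006,"tz":0,"ax":0,"ay":0,"az":0,"jaw":-0.39},{"tx":0,"ty":0.006,"tz":0,"ax":0,"ay":0,"az":0,"jaw":-0.39},{"tx":0,"ty":0,"tz":-0.02,"ax":0,"ay":0,"az":0,"jaw":-0.39},{"tx":0,"ty":0,"tz":-0.04,"ax":0,"ay":0,"az":0,"jaw":-0.39},{"tx":0,"ty":0,"tz":-0.045,"ax":0,"ay":0,"az":0,"jaw":-0.39},{"tx":0,"ty":0,"tz":-0.045,"ax":0,"ay":0,"az":0,"jaw":0},{"tx":0,"ty":0,"tz":0,"ax":0,"ay":0,"az":0,"jaw":1},{"tx":0.025,"ty":0.02,"tz":0,"ax":0,"ay":0,"az":0,"jaw":1},{"tx":0.032,"ty":0.025,"tz":0,"ax":0,"ay":0,"az":0,"jaw":1},{"tx":0.032,"ty":0.025,"tz":0,"ax":0,"ay":0,"az":0,"jaw":1}]' 
python3 -m handwheel '[{"tx":0.032,"ty":0.025,"tz":0,"ax":0,"ay":0,"az":0,"jaw":1},{"tx":0.032,"ty":0.025,"tz":0,"ax":0,"ay":0,"az":0,"jaw":1},{"tx":0.032,"ty":0.025,"tz":0,"ax":0,"ay":0,"az":0,"jaw":1},{"tx":0.032,"ty":0.025,"tz":0,"ax":0,"ay":0,"az":0,"jaw":1},{"tx":0.032,"ty":0.025,"tz":0,"ax":0,"ay":0,"az":0,"jaw":1},{"tx":0.032,"ty":0.025,"tz":0,"ax":0,"ay":0,"az":0,"jaw":1},{"tx":0.030,"ty":0.025,"tz":0,"ax":0,"ay":0,"az":0,"jaw":1},{"tx":0.030,"ty":0.025,"tz":0,"ax":0,"ay":0,"az":0,"jaw":1},{"tx":0,"ty":0.02,"tz":0,"ax":0,"ay":0,"az":0,"jaw":1},{"tx":0,"ty":0.01,"tz":0,"ax":0,"ay":0,"az":0,"jaw":1}]' 
python3 - <<'E'
from h import *
snap("top","top1"); c=snap("wrist","w2")
for p in [(.682,.015,.036),(.682,.095,.036),(.682,-.065,.036),(.652,.095,.036)]: print(p,proj(c,np.array(p)).round())
E
```

```text
time: 8.95
ee_pos: [0.4506, -0.2421, 0.2156]
tcp_rot: [-179.9, -0.0, 89.9]
wrist_force: [0.1, -1.0, -0.6]
opening: 0.0855
grasp_force: 0.0
time: 10.2
ee_pos: [0.6811, 0.0091, 0.215]
tcp_rot: [-179.8, 0.0, 90.0]
wrist_force: [0.5, 0.6, 0.6]
opening: 0.0856
grasp_force: 0.0
(0.682, 0.015, 0.036) [315. 201.]
(0.682, 0.095, 0.036) [315.  99.]
(0.682, -0.065, 0.036) [316. 289.]
(0.652, 0.095, 0.036) [277.  99.]
```

View pics/w2.png

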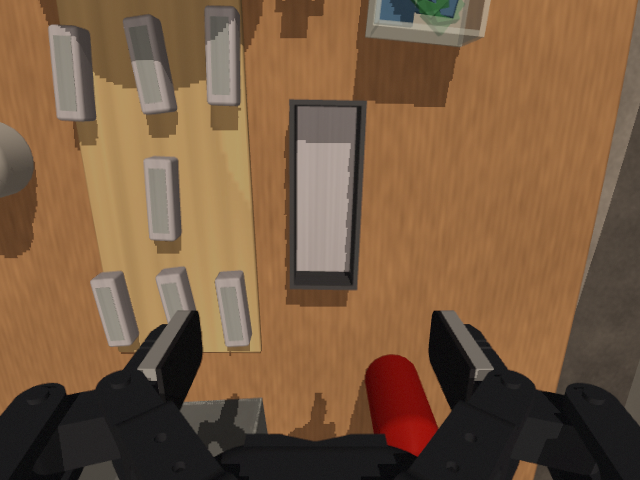

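View pics/top1.png

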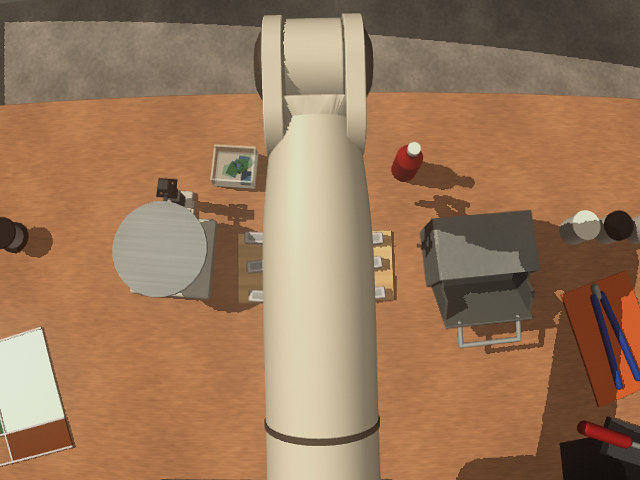

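Wrist view: the trough's outline runs from (290,100) to (357,290), which puts it 8 mm further out in x than the first estimate, at (0.690, 0.015). The top view shows the bin fully open (mouth around 490,297).

```bash

python3 -m handwheel '[{"tx":0.006,"ty":0.009,"tz":0.03,"ax":0,"ay":0,"az":0,"jaw":1},{"tx":0,"ty":0,"tz":0.045,"ax":0,"ay":0,"az":0,"jaw":1},{"tx":0,"ty":0,"tz":0.045,"ax":0,"ay":0,"az":0,"jaw":1},{"tx":0,"ty":0,"tz":0.045,"ax":0,"ay":0,"az":0,"jaw":1},{"tx":0,"ty":0,"tz":0.035,"ax":0,"ay":0,"az":0,"jaw":1},{"tx":0,"ty":0,"tz":0.010,"ax":0,"ay":0,"az":0,"jaw":1},{"tx":0,"ty":0,"tz":0,"ax":0,"ay":0,"az":0,"jaw":1},{"tx":0,"ty":0,"tz":0,"ax":0,"ay":0,"az":0,"jaw":0.1},{"tx":0,"ty":0,"tz":0,"ax":0,"ay":0,"az":0,"jaw":0.1},{"tx":0,"ty":0,"tz":0,"ax":0,"ay":0,"az":0,"jaw":0.1}]' 60
python3 -m handwheel '[{"tx":0,"ty":0,"tz":0,"ax":0,"ay":0,"az":0,"jaw":0.1},{"tx":0,"ty":0,"tz":0,"ax":0,"ay":0,"az":0,"jaw":0.1},{"tx":0,"ty":0,"tz":-0.015,"ax":0,"ay":0,"az":0,"jaw":0.1},{"tx":0,"ty":0,"tz":-0.015,"ax":0,"ay":0,"az":0,"jaw":0.1},{"tx":0,"ty":0,"tz":-0.03,"ax":0,"ay":0,"az":0,"jaw":0.1},{"tx":0,"ty":0,"tz":-0.03,"ax":0,"ay":0,"az":0,"jaw":0.1},{"tx":0,"ty":0,"tz":0,"ax":0,"ay":0,"az":0,"jaw":0.1},{"tx":0,"ty":0,"tz":0,"ax":0,"ay":0,"az":0,"jaw":0.1},{"tx":0,"ty":0,"tz":0,"ax":0,"ay":0,"az":0,"jaw":0.1},{"tx":0,"ty":0,"tz":0,"ax":0,"ay":0,"az":0,"jaw":0.1}]'
python3 - <<'E'
from h import *
snap("wrist","w3")
f=[]
for i in range(6): optics.camera("wrist"); f.append(telemetry.get_obs()["wrist_force"])
print(np.mean(f,0))
c=snap("wrist","w3")
E
```

```text
time: 11.55
ee_pos: [0.691, 0.0152, 0.0095]
tcp_rot: [179.8, 0.0, 90.0]
wrist_force: [0.5, -0.6, 7.2]
opening: 0.0592
grasp_force: 44.3
time: 12.8
ee_pos: [0.6894, 0.0152, 0.0961]
tcp_rot: [-179.9, 0.0, 90.0]
wrist_force: [-0.3, -0.6, -1.4]
opening: 0.0586
grasp_force: 65.8
[-0.28910044  0.0493409  -2.47021246]
```

View pics/w3.png

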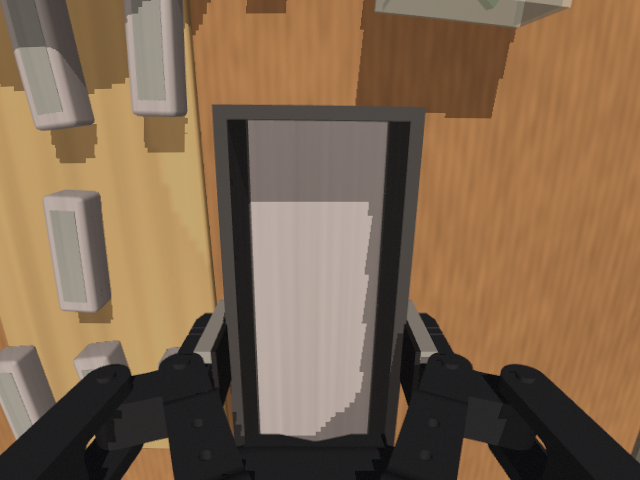

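```bash

python3 -m handwheel '[{"tx":0,"ty":0,"tz":-0.03,"ax":0,"ay":0,"az":0,"jaw":0.1},{"tx":0,"ty":0,"tz":-0.04,"ax":0,"ay":0,"az":0,"jaw":0.1},{"tx":0.02,"ty":-0.008,"tz":-0.04,"ax":0,"ay":0,"az":0,"jaw":0.1},{"tx":0.04,"ty":-0.015,"tz":0,"ax":0,"ay":0,"az":0,"jaw":0.1},{"tx":0.05,"ty":-0.02,"tz":0,"ax":0,"ay":0,"az":0,"jaw":0.1},{"tx":0.05,"ty":-0.02,"tz":0,"ax":0,"ay":0,"az":0,"jaw":0.1},{"tx":0.05,"ty":-0.02,"tz":0,"ax":0,"ay":0,"az":0,"jaw":0.1},{"tx":0.05,"ty":-0.02,"tz":0,"ax":0,"ay":0,"az":0,"jaw":0.1},{"tx":0.03,"ty":-0.012,"tz":0,"ax":0,"ay":0,"az":0,"jaw":0.1},{"tx":0.01,"ty":-0.003,"tz":0,"ax":0,"ay":0,"az":0,"jaw":0.1}]' 
python3 rel.py 571,315,128
```

```text
time: 14.45
ee_pos: [0.571, 0.317, 0.2074]
tcp_rot: [180.0, -0.0, 90.1]
wrist_force: [0.3, -0.7, -2.7]
opening: 0.0587
grasp_force: 65.9
t 14.45 pos [571.  317.  207.4] rot [180.   -0.   90.1] F [ 0.3 -0.7 -2.7] open 58.7 grip 65.9
571,315,128 ->tool shift mm [-2.   0.  79.4]
```

```bash

python3 -m handwheel '[{"tx":-0.002,"ty":0,"tz":0.015,"ax":0,"ay":0,"az":0,"jaw":0.1},{"tx":0,"ty":0,"tz":0.015,"ax":0,"ay":0,"az":0,"jaw":0.1},{"tx":0,"ty":0,"tz":0.015,"ax":0,"ay":0,"az":0,"jaw":0.1},{"tx":0,"ty":0,"tz":0.010,"ax":0,"ay":0,"az":0,"jaw":0.1},{"tx":0,"ty":0,"tz":0.007,"ax":0,"ay":0,"az":0,"jaw":0.1},{"tx":0,"ty":0,"tz":0.007,"ax":0,"ay":0,"az":0,"jaw":0.1},{"tx":0,"ty":0,"tz":0.007,"ax":0,"ay":0,"az":0,"jaw":0.1},{"tx":0,"ty":0,"tz":0.004,"ax":0,"ay":0,"az":0,"jaw":0.1},{"tx":0,"ty":0,"tz":0,"ax":0,"ay":0,"az":0,"jaw":0.1},{"tx":0,"ty":0,"tz":0,"ax":0,"ay":0,"az":0,"jaw":0.1}]' 
python3 - <<'E'
from h import *
snap("scene","s2")
f=[]
for i in range(4): optics.camera("wrist"); f.append(telemetry.get_obs()["wrist_force"])
print(np.mean(f,0))
im=cv2.imread("pics/s2.png")[120:340,330:530]; cv2.imwrite("pics/s2c.png",cv2.resize(im,None,fx=2.7,fy=2.7))
E
```

```text
time: 15.7
ee_pos: [0.572, 0.3132, 0.1277]
tcp_rot: [180.0, -0.0, 90.0]
wrist_force: [0.9, -0.3, -0.3]
opening: 0.0588
grasp_force: 65.9
[ 0.38842128 -0.99162132 -0.61985462]
```

View pics/s2c.png

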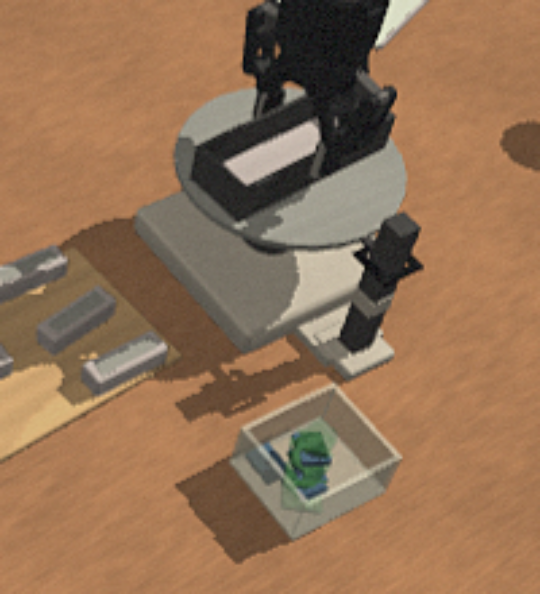

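The crop shows the trough standing centred on the pan and level, with the collar (390,262) above the white window. I'll release it and go to the bars.

```bash

python3 -m handwheel '[{"tx":0,"ty":0,"tz":0,"ax":0,"ay":0,"az":0,"jaw":0.6},{"tx":0,"ty":0,"tz":0,"ax":0,"ay":0,"az":0,"jaw":0.75},{"tx":0,"ty":0,"tz":0,"ax":0,"ay":0,"az":0,"jaw":0.75},{"tx":0,"ty":0,"tz":0,"ax":0,"ay":0,"az":0,"jaw":0.75},{"tx":0,"ty":0,"tz":0,"ax":0,"ay":0,"az":0,"jaw":0.75},{"tx":0,"ty":0,"tz":-0.02,"ax":0,"ay":0,"az":0,"jaw":0.75},{"tx":0,"ty":0,"tz":-0.04,"ax":0,"ay":0,"az":0,"jaw":0.75},{"tx":-0.02,"ty":-0.003,"tz":-0.03,"ax":0,"ay":0,"az":0,"jaw":0.1},{"tx":-0.04,"ty":-0.005,"tz":0,"ax":0,"ay":0,"az":0,"jaw":0.03},{"tx":-0.045,"ty":-0.005,"tz":0,"ax":0,"ay":0,"az":0,"jaw":0.03}]' 
python3 -m handwheel '[{"tx":-0.045,"ty":-0.005,"tz":0,"ax":0,"ay":0,"az":0,"jaw":0.03},{"tx":-0.04,"ty":-0.003,"tz":0.02,"ax":0,"ay":0,"az":0,"jaw":0.03},{"tx":0,"ty":0,"tz":0.03,"ax":0,"ay":0,"az":0,"jaw":0.03},{"tx":0,"ty":0,"tz":0,"ax":0,"ay":0,"az":0,"jaw":0.03},{"tx":0,"ty":0,"tz":0,"ax":0,"ay":0,"az":0,"jaw":0.03},{"tx":0,"ty":0,"tz":0,"ax":0,"ay":0,"az":0,"jaw":0.03},{"tx":0,"ty":0,"tz":0,"ax":0,"ay":0,"az":0,"jaw":0.03},{"tx":0,"ty":0,"tz":0,"ax":0,"ay":0,"az":0,"jaw":0.03},{"tx":0,"ty":0,"tz":0,"ax":0,"ay":0,"az":0,"jaw":0.03},{"tx":0,"ty":0,"tz":0,"ax":0,"ay":0,"az":0,"jaw":0.03}]' 
cat > bars.py <<'E'
import sys
from loc import *
c=snap("wrist",sys.argv[1] if len(sys.argv)>1 else None); hsv=cv2.cvtColor(c["color"],cv2.COLOR_RGB2HSV)
S,V=hsv[...,1].astype(int),hsv[...,2].astype(int)
m=(S<60)&(V>70); m[cv2.inRange(np.mgrid[0:480,0:640][0],480,481)>0]=0
T=tool()
for r in rects(c,m,0.03,800,12000):
    if 45<r[2][0]<95 and 15<r[2][1]<45:
        p=np.array([*r[1],30])/1e3
        print(r,"tool shift",(T[:3,:3].T@(p-T[:3,3])*1e3).round(1))
E
python3 bars.py w4
```

```text
time: 17.2
ee_pos: [0.5588, 0.2075, 0.2176]
tcp_rot: [180.0, -0.0, 90.1]
wrist_force: [-0.3, -1.1, -1.0]
opening: 0.0442
grasp_force: 0.0
time: 18.45
ee_pos: [0.5508, 0.1232, 0.1673]
tcp_rot: [-180.0, 0.0, 90.0]
wrist_force: [-0.0, 0.6, 0.0]
opening: 0.0439
grasp_force: 0.0
([312.0, 343.0], [548.6, 18.6], [79.8, 23.2], 86.9) tool shift [-104.6   -2.2  137.3]
([228.0, 226.0], [486.6, 118.3], [73.8, 25.8], 85.4) tool shift [ -4.9 -64.2 137.3]
([313.0, 220.0], [550.3, 122.1], [71.6, 23.6], -83.5) tool shift [ -1.1  -0.5 137.3]
([392.0, 213.0], [607.1, 127.7], [71.6, 25.8], 87.4) tool shift [  4.5  56.3 137.3]
```

View pics/w4.png

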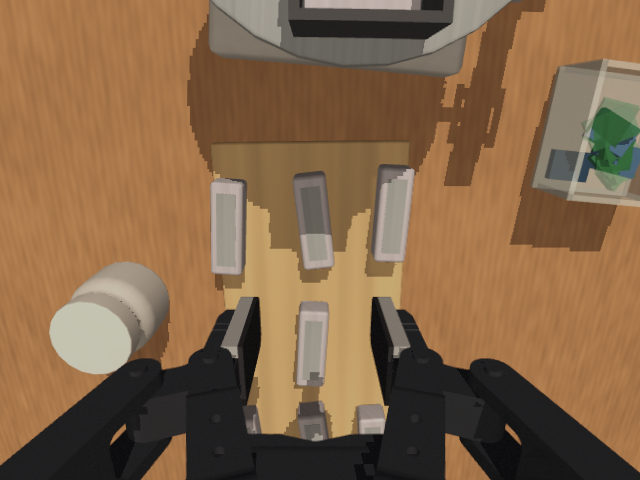

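The wrist view shows four bars clearly: (228,226), (313,220), (392,213) and (312,343). The middle one is right under the tool and turned 6°.

```bash

python3 -m handwheel '[{"tx":-0.001,"ty":-0.0005,"tz":0.03,"ax":0,"ay":0,"az":-6,"jaw":0.03},{"tx":0,"ty":0,"tz":0.04,"ax":0,"ay":0,"az":0,"jaw":0.03},{"tx":0,"ty":0,"tz":0.04,"ax":0,"ay":0,"az":0,"jaw":0.03},{"tx":0,"ty":0,"tz":0.025,"ax":0,"ay":0,"az":0,"jaw":0.03},{"tx":0,"ty":0,"tz":0.014,"ax":0,"ay":0,"az":0,"jaw":0.03},{"tx":0,"ty":0,"tz":0,"ax":0,"ay":0,"az":0,"jaw":0.03},{"tx":0,"ty":0,"tz":0,"ax":0,"ay":0,"az":0,"jaw":-0.7},{"tx":0,"ty":0,"tz":0,"ax":0,"ay":0,"az":0,"jaw":-0.7},{"tx":0,"ty":0,"tz":0,"ax":0,"ay":0,"az":0,"jaw":-0.7},{"tx":0,"ty":0,"tz":0,"ax":0,"ay":0,"az":0,"jaw":-0.7}]' 60
python3 -m handwheel '[{"tx":0,"ty":0,"tz":-0.02,"ax":0,"ay":0,"az":0,"jaw":-0.7},{"tx":0,"ty":0,"tz":-0.04,"ax":0,"ay":0,"az":0,"jaw":-0.7},{"tx":0,"ty":0,"tz":-0.05,"ax":0,"ay":0,"az":0,"jaw":-0.7},{"tx":0,"ty":0,"tz":-0.05,"ax":0,"ay":0,"az":6,"jaw":-0.7},{"tx":0.03,"ty":0,"tz":-0.025,"ax":0,"ay":0,"az":0,"jaw":-0.7},{"tx":0.05,"ty":0.004,"tz":0,"ax":0,"ay":0,"az":0,"jaw":-0.7},{"tx":0.05,"ty":0.004,"tz":0,"ax":0,"ay":0,"az":0,"jaw":-0.7},{"tx":0.05,"ty":0.004,"tz":0,"ax":0,"ay":0,"az":0,"jaw":-0.7},{"tx":0.04,"ty":0.004,"tz":0,"ax":0,"ay":0,"az":0,"jaw":-0.7},{"tx":0,"ty":0,"tz":0,"ax":0,"ay":0,"az":0,"jaw":-0.7}]'
python3 - <<'E'
from loc import *
c=snap("wrist","w5"); T=tool()
print(T[:3,3].round(4),"slots",(T[:3,:3].T@(np.array([.572,.3505,.154])-T[:3,3])*1e3).round(1))
E
```

```text
time: 19.75
ee_pos: [0.5513, 0.1224, 0.0199]
tcp_rot: [179.9, -0.0, 96.0]
wrist_force: [-1.8, -0.9, 6.5]
opening: 0.0221
grasp_force: 60.7
time: 21.0
ee_pos: [0.5659, 0.3449, 0.2023]
tcp_rot: [-179.9, 0.0, 90.2]
wrist_force: [0.1, 0.4, -1.0]
opening: 0.0222
grasp_force: 59.7
[0.5661 0.3434 0.2027] slots [ 7.2  6.  48.7]
```

View pics/w5.png

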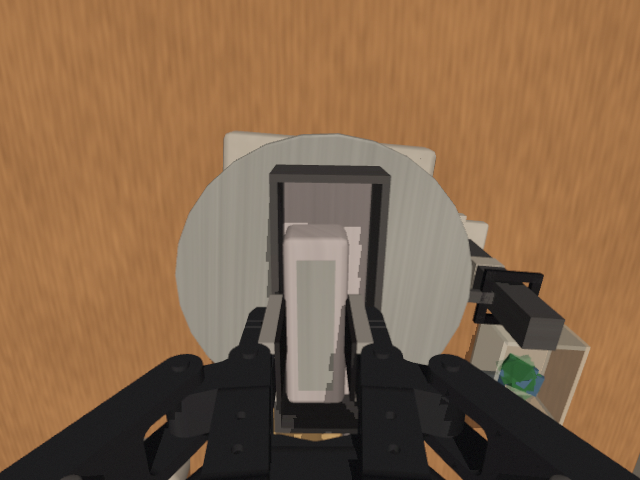

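```bash

python3 -m handwheel '[{"tx":0,"ty":0,"tz":0,"ax":0,"ay":0,"az":0,"jaw":-0.7},{"tx":0,"ty":0,"tz":0,"ax":0,"ay":0,"az":0,"jaw":-0.7},{"tx":0,"ty":0,"tz":0,"ax":0,"ay":0,"az":0,"jaw":-0.7},{"tx":0,"ty":0,"tz":0,"ax":0,"ay":0,"az":0,"jaw":-0.7},{"tx":0,"ty":0,"tz":0,"ax":0,"ay":0,"az":0,"jaw":-0.7},{"tx":0,"ty":0,"tz":0,"ax":0,"ay":0,"az":0,"jaw":-0.7},{"tx":0,"ty":0,"tz":0,"ax":0,"ay":0,"az":0,"jaw":-0.7},{"tx":0,"ty":0,"tz":0,"ax":0,"ay":0,"az":0,"jaw":-0.7},{"tx":0,"ty":0,"tz":0,"ax":0,"ay":0,"az":0,"jaw":-0.7},{"tx":0,"ty":0,"tz":0,"ax":0,"ay":0,"az":0,"jaw":-0.7}]' >/dev/null
python3 - <<'E'
from loc import *
c=snap("wrist","w6"); print(tool()[:3,3].round(4))
for n,u,v,z in [("tl",270,174,.151),("tr",389,174,.151),("outer end",329,167,.151),("pan l",177,270,.115),("pan r",472,262,.115),("pan top",325,134,.115),("bar top end",316,228,.213),("bar bottom end",316,402,.213),("tip l",275,298,.20),("tip r",357,298,.20)]: print(n,onz(c,u,v,z).round(4))
print(proj(c,np.array([.566,.3434,.2027])))
E
```

```text
[0.5664 0.3422 0.2033]
tl [0.5447 0.3902 0.151 ]
tr [0.6034 0.3902 0.151 ]
outer end [0.5738 0.3936 0.151 ]
pan l [0.4794 0.3241 0.115 ]
pan r [0.6658 0.3294 0.115 ]
pan top [0.5726 0.4073 0.115 ]
bar top end [0.5673 0.3807 0.213 ]
bar bottom end [0.5673 0.306  0.213 ]
tip l [0.5506 0.347  0.2   ]
tip r [0.5841 0.347  0.2   ]
[312.74063422 309.07140761]
```

```bash

python3 -m handwheel '[{"tx":0.0085,"ty":0.0075,"tz":0.015,"ax":0,"ay":0,"az":0,"jaw":-0.7},{"tx":0,"ty":0,"tz":0.02,"ax":0,"ay":0,"az":0,"jaw":-0.7},{"tx":0,"ty":0,"tz":0.013,"ax":0,"ay":0,"az":0,"jaw":-0.7},{"tx":0,"ty":0,"tz":0,"ax":0,"ay":0,"az":0,"jaw":-0.7},{"tx":0,"ty":0,"tz":0,"ax":0,"ay":0,"az":0,"jaw":-0.1},{"tx":0,"ty":0,"tz":0,"ax":0,"ay":0,"az":0,"jaw":-0.1},{"tx":0,"ty":0,"tz":0,"ax":0,"ay":0,"az":0,"jaw":-0.1},{"tx":0,"ty":0,"tz":-0.03,"ax":0,"ay":0,"az":0,"jaw":-0.1},{"tx":0,"ty":0,"tz":-0.03,"ax":0,"ay":0,"az":0,"jaw":0.03},{"tx":-0.04,"ty":0.006,"tz":0,"ax":0,"ay":0,"az":0,"jaw":0.03}]' 
python3 - <<'E'
from h import *
snap("wrist","w7")
E
python3 -m handwheel '[{"tx":-0.045,"ty":0.007,"tz":0,"ax":0,"ay":0,"az":0,"jaw":0.03},{"tx":-0.045,"ty":0.007,"tz":0,"ax":0,"ay":0,"az":0,"jaw":0.03},{"tx":-0.045,"ty":0.007,"tz":0,"ax":0,"ay":0,"az":0,"jaw":0.03},{"tx":-0.045,"ty":0.006,"tz":0,"ax":0,"ay":0,"az":0,"jaw":0.03},{"tx":0,"ty":0,"tz":0.05,"ax":0,"ay":0,"az":3,"jaw":0.03},{"tx":0,"ty":0,"tz":0,"ax":0,"ay":0,"az":0,"jaw":0.03},{"tx":0,"ty":0,"tz":0,"ax":0,"ay":0,"az":0,"jaw":0.03},{"tx":0,"ty":0,"tz":0,"ax":0,"ay":0,"az":0,"jaw":0.03},{"tx":0,"ty":0,"tz":0,"ax":0,"ay":0,"az":0,"jaw":0.03},{"tx":0,"ty":0,"tz":0,"ax":0,"ay":0,"az":0,"jaw":0.03}]'
python3 bars.py w8
python3 - <<'E'
from h import *
c=snap("scene")
im=cv2.resize(c["color"][170:280,370:520,::-1],None,fx=3,fy=3)
w=cv2.imread("pics/w7.png"); o=np.zeros((480,640+450,3),np.uint8); o[:,:640]=w; o[:330,640:]=im
cv2.imwrite("pics/v9.png",cv2.resize(o,(800,352)))
E
```

```text
time: 23.6
ee_pos: [0.5804, 0.3125, 0.2181]
tcp_rot: [179.8, -0.1, 90.2]
wrist_force: [0.5, 0.0, 0.7]
opening: 0.0438
grasp_force: 0.0
time: 24.9
ee_pos: [0.6071, 0.131, 0.1659]
tcp_rot: [180.0, -0.0, 87.0]
wrist_force: [-0.2, -0.4, -0.0]
opening: 0.044
grasp_force: 0.0
([157.0, 243.0], [488.8, 118.5], [74.0, 28.9], 86.0) tool shift [ -18.5 -117.5  135.6]
([317.0, 221.0], [608.7, 128.9], [73.0, 23.4], 87.1) tool shift [ -1.9   1.7 135.7]
```

View pics/v9.png

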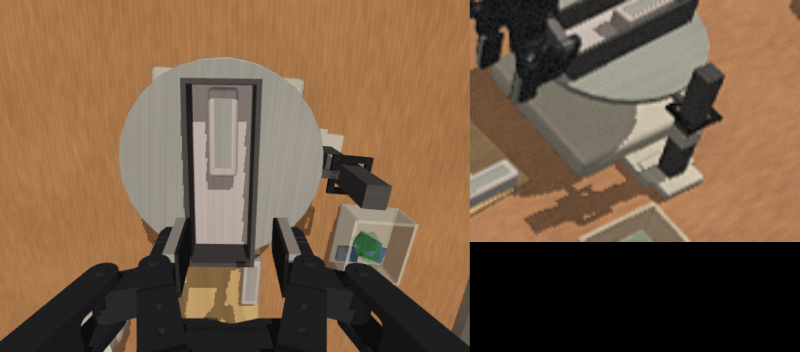

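The left half shows bar B lying straight in the far half of the trough. The right half shows the collar (693,112) still above the white band. Next: bar C, with the collar height read by code.

```bash

python3 -m handwheel '[{"tx":-0.002,"ty":0.0015,"tz":0.03,"ax":0,"ay":0,"az":0,"jaw":0.03},{"tx":0,"ty":0,"tz":0.04,"ax":0,"ay":0,"az":0,"jaw":0.03},{"tx":0,"ty":0,"tz":0.04,"ax":0,"ay":0,"az":0,"jaw":0.03},{"tx":0,"ty":0,"tz":0.025,"ax":0,"ay":0,"az":0,"jaw":0.03},{"tx":0,"ty":0,"tz":0.012,"ax":0,"ay":0,"az":0,"jaw":0.03},{"tx":0,"ty":0,"tz":0,"ax":0,"ay":0,"az":0,"jaw":0.03},{"tx":0,"ty":0,"tz":0,"ax":0,"ay":0,"az":0,"jaw":-0.7},{"tx":0,"ty":0,"tz":0,"ax":0,"ay":0,"az":0,"jaw":-0.7},{"tx":0,"ty":0,"tz":0,"ax":0,"ay":0,"az":0,"jaw":-0.7},{"tx":0,"ty":0,"tz":0,"ax":0,"ay":0,"az":0,"jaw":-0.7}]' 60
python3 -m handwheel '[{"tx":0,"ty":0,"tz":-0.02,"ax":0,"ay":0,"az":0,"jaw":-0.7},{"tx":0,"ty":0,"tz":-0.05,"ax":0,"ay":0,"az":0,"jaw":-0.7},{"tx":0,"ty":0,"tz":-0.055,"ax":0,"ay":0,"az":-3,"jaw":-0.7},{"tx":0,"ty":0,"tz":-0.055,"ax":0,"ay":0,"az":0,"jaw":-0.7},{"tx":0.035,"ty":-0.008,"tz":0,"ax":0,"ay":0,"az":0,"jaw":-0.7},{"tx":0.045,"ty":-0.011,"tz":0,"ax":0,"ay":0,"az":0,"jaw":-0.7},{"tx":0.045,"ty":-0.011,"tz":0,"ax":0,"ay":0,"az":0,"jaw":-0.7},{"tx":0.02,"ty":-0.004,"tz":0,"ax":0,"ay":0,"az":0,"jaw":-0.7},{"tx":0,"ty":0,"tz":0,"ax":0,"ay":0,"az":0,"jaw":-0.7},{"tx":0,"ty":0,"tz":0,"ax":0,"ay":0,"az":0,"jaw":-0.7}]'
python3 rel.py 574,276,150
python3 - <<'E'
from h import *
c=snap("scene","s9")
pc=np.array([.573,.3135])
# post base/top candidates over pan yaw
for a in range(-20,21,5):
    d=np.array([np.cos(np.radians(a)),np.sin(np.radians(a))])*.122+pc
    print(a,[proj(c,np.array([*d,z])).round(1).tolist() for z in (.155,.07,0)])
for f in ("scene0","s2","s9"):
    g=cv2.imread(f"pics/{f}.png")[195:260,445:500].max(2)
    print(f)
    for r in range(0,62,2):
        k=np.where(g[r]<55)[0]; w=np.where(g[r]>200)[0]
        print(195+r,(445+k.min(),445+k.max(),len(k)) if len(k) else None,end=" ")
    print()
E
```

```text
time: 26.25
ee_pos: [0.6092, 0.1288, 0.02]
tcp_rot: [179.8, -0.0, 87.0]
wrist_force: [-0.8, -0.3, 6.6]
opening: 0.0215
grasp_force: 60.8
time: 27.5
ee_pos: [0.5745, 0.2728, 0.1987]
tcp_rot: [180.0, 0.0, 90.0]
wrist_force: [-0.4, -1.0, -2.7]
opening: 0.0219
grasp_force: 59.8
t 27.5 pos [574.5 272.8 198.7] rot [180.   0.  90.] F [-0.4 -1.  -2.7] open 21.9 grip 59.8
574,276,150 ->tool shift mm [ 3.2 -0.5 48.7]
-20 [[464.2, 208.6], [454.0, 235.8], [446.6, 255.7]]
-15 [[469.0, 207.6], [458.5, 234.8], [450.9, 254.7]]
-10 [[473.6, 206.2], [462.8, 233.5], [454.9, 253.4]]
-5 [[477.8, 204.5], [466.8, 231.8], [458.7, 251.8]]
0 [[481.7, 202.6], [470.5, 229.9], [462.3, 249.9]]
5 [[485.2, 200.4], [473.8, 227.8], [465.5, 247.8]]
10 [[488.4, 198.0], [476.8, 225.4], [468.4, 245.4]]
15 [[491.1, 195.3], [479.4, 222.8], [470.9, 242.9]]
20 [[493.4, 192.5], [481.6, 220.0], [473.0, 240.1]]
scene0
195 None 197 None 199 None 201 None 203 (np.int64(471), np.int64(473), 3) 205 (np.int64(462), np.int64(484), 8) 207 (np.int64(450), np.int64(484), 21) 209 (np.int64(463), np.int64(483), 21) 211 (np.int64(463), np.
[... 2070 characters left out ...]
int64(480), 19) 217 (np.int64(461), np.int64(479), 19) 219 (np.int64(459), np.int64(480), 20) 221 (np.int64(462), np.int64(482), 20) 223 (np.int64(463), np.int64(484), 20) 225 (np.int64(463), np.int64(479), 17) 227 (np.int64(464), np.int64(476), 13) 229 (np.int64(466), np.int64(472), 7) 231 (np.int64(468), np.int64(469), 2) 233 (np.int64(460), np.int64(461), 2) 235 (np.int64(460), np.int64(462), 3) 237 (np.int64(458), np.int64(471), 11) 239 (np.int64(458), np.int64(470), 13) 241 (np.int64(457), np.int64(469), 13) 243 (np.int64(456), np.int64(468), 13) 245 (np.int64(455), np.int64(467), 13) 247 (np.int64(457), np.int64(466), 10) 249 (np.int64(459), np.int64(462), 4) 251 None 253 None 255 None
```

```bash

python3 -m handwheel '[{"tx":0.0027,"ty":-0.0005,"tz":0.02,"ax":0,"ay":0,"az":0,"jaw":-0.7},{"tx":0,"ty":0,"tz":0.02,"ax":0,"ay":0,"az":0,"jaw":-0.7},{"tx":0,"ty":0,"tz":0.0125,"ax":0,"ay":0,"az":0,"jaw":-0.7},{"tx":0,"ty":0,"tz":0,"ax":0,"ay":0,"az":0,"jaw":-0.7},{"tx":0,"ty":0,"tz":0,"ax":0,"ay":0,"az":0,"jaw":-0.1},{"tx":0,"ty":0,"tz":0,"ax":0,"ay":0,"az":0,"jaw":-0.1},{"tx":0,"ty":0,"tz":0,"ax":0,"ay":0,"az":0,"jaw":-0.1},{"tx":0,"ty":0,"tz":-0.03,"ax":0,"ay":0,"az":0,"jaw":-0.1},{"tx":0,"ty":0,"tz":-0.04,"ax":0,"ay":0,"az":0,"jaw":0.03},{"tx":-0.02,"ty":-0.009,"tz":0,"ax":0,"ay":0,"az":0,"jaw":0.03}]' 
python3 -m handwheel '[{"tx":-0.045,"ty":-0.025,"tz":0,"ax":0,"ay":0,"az":0,"jaw":0.03},{"tx":-0.045,"ty":-0.025,"tz":0,"ax":0,"ay":0,"az":0,"jaw":0.03},{"tx":-0.04,"ty":-0.025,"tz":0,"ax":0,"ay":0,"az":0,"jaw":0.03},{"tx":-0.01,"ty":-0.003,"tz":0.02,"ax":0,"ay":0,"az":0,"jaw":0.03},{"tx":0,"ty":0,"tz":0.03,"ax":0,"ay":0,"az":4,"jaw":0.03},{"tx":0,"ty":0,"tz":0,"ax":0,"ay":0,"az":0,"jaw":0.03},{"tx":0,"ty":0,"tz":0,"ax":0,"ay":0,"az":0,"jaw":0.03},{"tx":0,"ty":0,"tz":0,"ax":0,"ay":0,"az":0,"jaw":0.03},{"tx":0,"ty":0,"tz":0,"ax":0,"ay":0,"az":0,"jaw":0.03},{"tx":0,"ty":0,"tz":0,"ax":0,"ay":0,"az":0,"jaw":0.03}]'
python3 bars.py w10
cat > pan.py <<'E'
from h import *
def row(g):
    ys=[]
    for r in range(200,250):
        k=484-(r-205)*.41
        for u in range(int(k)+2,int(k)+9):
            if g[r,u]<75: ys.append(r)
    return np.mean(ys),len(ys)
if __name__=="__main__":
    r0=row(cv2.imread("pics/scene0.png").max(2))
    for f in ("s2","s9"):
        r=row(cv2.imread(f"pics/{f}.png").max(2)); print(f,r,(r[0]-r0[0])/.323)
    r=row(snap("scene","span")["color"].max(2)); print("now",r,"sink mm",(r[0]-r0[0])/.323)
E
python3 pan.py
```

```text
time: 28.8
ee_pos: [0.5659, 0.2574, 0.2194]
tcp_rot: [179.7, -0.1, 90.1]
wrist_force: [0.6, 0.4, -0.1]
opening: 0.0442
grasp_force: 0.0
time: 30.05
ee_pos: [0.4869, 0.1164, 0.1661]
tcp_rot: [180.0, -0.0, 86.0]
wrist_force: [0.1, 0.2, 0.4]
opening: 0.044
grasp_force: 0.0
([398.0, 319.0], [550.8, 29.1], [62.3, 27.5], -78.1) tool shift [-82.6  69.8 136. ]
([312.0, 218.0], [485.2, 118.3], [72.5, 23.1], 85.8) tool shift [  1.8  -1.8 136. ]
([632.0, 102.0], [707.8, 187.1], [84.2, 18.7], -81.3) tool shift [ 85.9 215.5 136. ]
s2 (np.float64(218.44827586206895), 29) 12.417262730863634
s9 (np.float64(222.9375), 32) 26.31578947368421
now (np.float64(227.59259259259258), 27) sink mm 40.72784084393988
```

```bash

python3 -m handwheel '[{"tx":0.0018,"ty":-0.0018,"tz":0.03,"ax":0,"ay":0,"az":0,"jaw":0.03},{"tx":0,"ty":0,"tz":0.04,"ax":0,"ay":0,"az":0,"jaw":0.03},{"tx":0,"ty":0,"tz":0.04,"ax":0,"ay":0,"az":0,"jaw":0.03},{"tx":0,"ty":0,"tz":0.025,"ax":0,"ay":0,"az":0,"jaw":0.03},{"tx":0,"ty":0,"tz":0.012,"ax":0,"ay":0,"az":0,"jaw":0.03},{"tx":0,"ty":0,"tz":0,"ax":0,"ay":0,"az":0,"jaw":0.03},{"tx":0,"ty":0,"tz":0,"ax":0,"ay":0,"az":0,"jaw":-0.7},{"tx":0,"ty":0,"tz":0,"ax":0,"ay":0,"az":0,"jaw":-0.7},{"tx":0,"ty":0,"tz":0,"ax":0,"ay":0,"az":0,"jaw":-0.7},{"tx":0,"ty":0,"tz":0,"ax":0,"ay":0,"az":0,"jaw":-0.7}]' 60
python3 -m handwheel '[{"tx":0,"ty":0,"tz":-0.02,"ax":0,"ay":0,"az":0,"jaw":-0.7},{"tx":0,"ty":0,"tz":-0.05,"ax":0,"ay":0,"az":0,"jaw":-0.7},{"tx":0,"ty":0,"tz":-0.055,"ax":0,"ay":0,"az":-4,"jaw":-0.7},{"tx":0,"ty":0,"tz":-0.055,"ax":0,"ay":0,"az":0,"jaw":-0.7},{"tx":0.04,"ty":0.018,"tz":0,"ax":0,"ay":0,"az":0,"jaw":-0.7},{"tx":0.05,"ty":0.023,"tz":0,"ax":0,"ay":0,"az":0,"jaw":-0.7},{"tx":0.05,"ty":0.023,"tz":0,"ax":0,"ay":0,"az":0,"jaw":-0.7},{"tx":0.04,"ty":0.018,"tz":0,"ax":0,"ay":0,"az":0,"jaw":-0.7},{"tx":0.015,"ty":0.007,"tz":0,"ax":0,"ay":0,"az":0,"jaw":-0.7},{"tx":0,"ty":0,"tz":0,"ax":0,"ay":0,"az":0,"jaw":-0.7}]'
python3 rel.py 574,313.6,130; python3 pan.py|tail -1; python3 -c "
from h import *
snap('wrist','w11')"
```

```text
time: 31.4
ee_pos: [0.486, 0.1185, 0.0203]
tcp_rot: [179.9, -0.0, 86.0]
wrist_force: [-0.6, -0.2, 6.2]
opening: 0.0218
grasp_force: 60.1
time: 32.65
ee_pos: [0.5741, 0.3142, 0.198]
tcp_rot: [-179.9, 0.0, 90.1]
wrist_force: [0.8, -0.5, -1.1]
opening: 0.022
grasp_force: 59.4
t 32.65 pos [574.1 314.2 198. ] rot [-179.9    0.    90.1] F [ 0.8 -0.5 -1.1] open 22.0 grip 59.4
574,313.6,130 ->tool shift mm [-0.5 -0.1 68. ]
now (np.float64(227.59259259259258), 27) sink mm 40.72784084393988
```

View pics/w11.png

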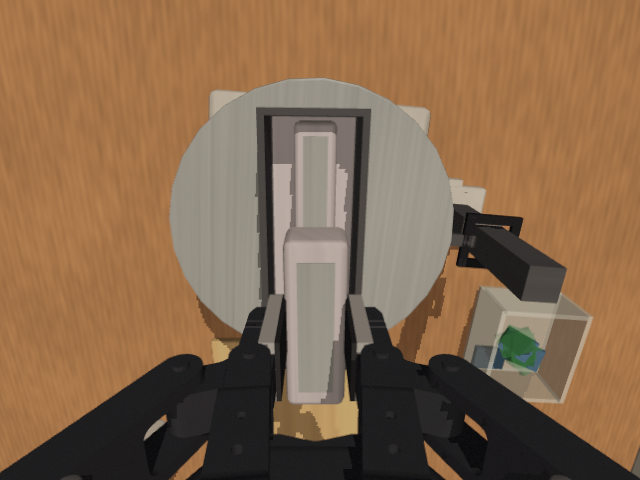

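Wrist view: bar B lies centred in the trough at (315,175) and the held bar A is at (316,315), in line with it. I'll lay A on top, across both.

```bash

python3 -m handwheel '[{"tx":0,"ty":0,"tz":0.025,"ax":0,"ay":0,"az":0,"jaw":-0.7},{"tx":0,"ty":0,"tz":0.025,"ax":0,"ay":0,"az":0,"jaw":-0.7},{"tx":0,"ty":0,"tz":0.012,"ax":0,"ay":0,"az":0,"jaw":-0.7},{"tx":0,"ty":0,"tz":0.006,"ax":0,"ay":0,"az":0,"jaw":-0.7},{"tx":0,"ty":0,"tz":0,"ax":0,"ay":0,"az":0,"jaw":-0.7},{"tx":0,"ty":0,"tz":0,"ax":0,"ay":0,"az":0,"jaw":-0.1},{"tx":0,"ty":0,"tz":0,"ax":0,"ay":0,"az":0,"jaw":-0.1},{"tx":0,"ty":0,"tz":0,"ax":0,"ay":0,"az":0,"jaw":-0.1},{"tx":0,"ty":0,"tz":-0.03,"ax":0,"ay":0,"az":0,"jaw":-0.1},{"tx":0,"ty":0,"tz":-0.05,"ax":0,"ay":0,"az":0,"jaw":0.03}]' 
python3 -m handwheel '[{"tx":-0.04,"ty":-0.003,"tz":0,"ax":0,"ay":0,"az":0,"jaw":0.03},{"tx":-0.045,"ty":-0.004,"tz":0,"ax":0,"ay":0,"az":0,"jaw":0.03},{"tx":-0.045,"ty":-0.004,"tz":0,"ax":0,"ay":0,"az":0,"jaw":0.03},{"tx":-0.045,"ty":-0.004,"tz":0,"ax":0,"ay":0,"az":0,"jaw":0.03},{"tx":-0.045,"ty":-0.004,"tz":0,"ax":0,"ay":0,"az":0,"jaw":0.03},{"tx":-0.045,"ty":-0.004,"tz":0,"ax":0,"ay":0,"az":0,"jaw":0.03},{"tx":-0.032,"ty":-0.003,"tz":0.044,"ax":0,"ay":0,"az":0,"jaw":0.03},{"tx":0,"ty":0,"tz":0,"ax":0,"ay":0,"az":0,"jaw":0.03},{"tx":0,"ty":0,"tz":0,"ax":0,"ay":0,"az":0,"jaw":0.03},{"tx":0,"ty":0,"tz":0,"ax":0,"ay":0,"az":0,"jaw":0.03}]'
python3 bars.py w12;python3 pan.py|tail -1; python3 -c "
import cv2
cv2.imwrite('pics/span_a.png',cv2.imread('pics/span.png'))"
```

```text
time: 34.0
ee_pos: [0.5734, 0.3129, 0.21]
tcp_rot: [-179.8, 0.1, 90.0]
wrist_force: [1.3, 0.1, 0.4]
opening: 0.0442
grasp_force: 0.0
time: 35.25
ee_pos: [0.5489, 0.0171, 0.1683]
tcp_rot: [179.9, -0.0, 90.1]
wrist_force: [-0.3, 0.4, 0.3]
opening: 0.0439
grasp_force: 0.0
([317.0, 340.0], [551.1, -85.0], [79.4, 23.4], -82.6) tool shift [-102.2    1.9  138.1]
([236.0, 324.0], [483.7, -70.2], [58.4, 19.6], 74.7) tool shift [-87.3 -65.5 138. ]
([314.0, 222.0], [548.6, 15.3], [73.3, 23.1], 86.8) tool shift [ -1.9  -0.5 138.1]
([594.0, 24.0], [739.5, 152.7], [60.5, 29.2], -5.0) tool shift [135.3 190.6 138.5]
now (np.float64(231.13793103448276), 29) sink mm 51.70412084979183
```

```bash

python3 -m handwheel '[{"tx":-0.002,"ty":-0.0005,"tz":0.03,"ax":0,"ay":0,"az":3,"jaw":0.03},{"tx":0,"ty":0,"tz":0.04,"ax":0,"ay":0,"az":0,"jaw":0.03},{"tx":0,"ty":0,"tz":0.04,"ax":0,"ay":0,"az":0,"jaw":0.03},{"tx":0,"ty":0,"tz":0.025,"ax":0,"ay":0,"az":0,"jaw":0.03},{"tx":0,"ty":0,"tz":0.013,"ax":0,"ay":0,"az":0,"jaw":0.03},{"tx":0,"ty":0,"tz":0,"ax":0,"ay":0,"az":0,"jaw":0.03},{"tx":0,"ty":0,"tz":0,"ax":0,"ay":0,"az":0,"jaw":-0.7},{"tx":0,"ty":0,"tz":0,"ax":0,"ay":0,"az":0,"jaw":-0.7},{"tx":0,"ty":0,"tz":0,"ax":0,"ay":0,"az":0,"jaw":-0.7},{"tx":0,"ty":0,"tz":0,"ax":0,"ay":0,"az":0,"jaw":-0.7}]' 60
python3 -m handwheel '[{"tx":0,"ty":0,"tz":-0.02,"ax":0,"ay":0,"az":0,"jaw":-0.7},{"tx":0,"ty":0,"tz":-0.05,"ax":0,"ay":0,"az":0,"jaw":-0.7},{"tx":0,"ty":0,"tz":-0.055,"ax":0,"ay":0,"az":-5,"jaw":-0.7},{"tx":-0.03,"ty":-0.01,"tz":-0.055,"ax":0,"ay":0,"az":0,"jaw":-0.7},{"tx":-0.048,"ty":-0.015,"tz":0,"ax":0,"ay":0,"az":0,"jaw":-0.7},{"tx":-0.048,"ty":-0.015,"tz":0,"ax":0,"ay":0,"az":0,"jaw":-0.7},{"tx":-0.048,"ty":-0.015,"tz":0,"ax":0,"ay":0,"az":0,"jaw":-0.7},{"tx":-0.048,"ty":-0.015,"tz":0,"ax":0,"ay":0,"az":0,"jaw":-0.7},{"tx":-0.048,"ty":-0.015,"tz":0,"ax":0,"ay":0,"az":0,"jaw":-0.7},{"tx":-0.02,"ty":-0.008,"tz":0,"ax":0,"ay":0,"az":0,"jaw":-0.7}]'
python3 rel.py 455,-276,105; python3 -c "
from h import *
c=snap('wrist','w13')
s=cv2.imread('pics/span_a.png')[150:270,370:520]; s=cv2.resize(s,(360,288))
w=cv2.imread('pics/w13.png'); o=np.zeros((480,1000,3),np.uint8); o[:,:640]=w; o[:288,640:]=s
cv2.imwrite('pics/v13.png',cv2.resize(o,(800,384)))"
```

```text
time: 36.6
ee_pos: [0.5486, 0.0143, 0.0205]
tcp_rot: [179.8, -0.0, 87.0]
wrist_force: [-0.5, 0.4, 6.7]
opening: 0.0218
grasp_force: 60.2
time: 37.85
ee_pos: [0.464, -0.2807, 0.1981]
tcp_rot: [180.0, 0.0, 91.9]
wrist_force: [0.3, 0.4, -2.8]
opening: 0.0219
grasp_force: 59.5
t 37.85 pos [ 464.  -280.7  198.1] rot [180.    0.   91.9] F [ 0.3  0.4 -2.8] open 21.9 grip 59.5
455,-276,105 ->tool shift mm [ 5.  -8.8 93.1]
```

View pics/v13.png

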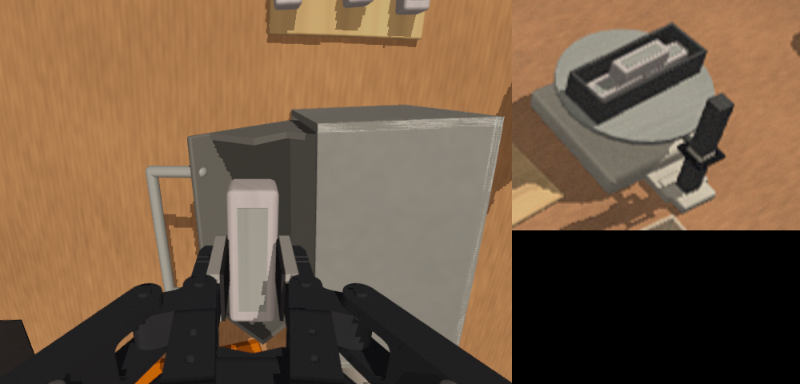

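The left half shows the held bar (253,250) over the bin's mouth, between the panel edge (195) and the rack edge (315). The right half shows the collar covering the white band, with the trough and bars in good order.

```bash

python3 -m handwheel '[{"tx":0.005,"ty":-0.009,"tz":0.03,"ax":0,"ay":0,"az":0,"jaw":-0.7},{"tx":0,"ty":0,"tz":0.03,"ax":0,"ay":0,"az":0,"jaw":-0.7},{"tx":0,"ty":0,"tz":0.02,"ax":0,"ay":0,"az":0,"jaw":-0.7},{"tx":0,"ty":0,"tz":0.013,"ax":0,"ay":0,"az":0,"jaw":-0.7},{"tx":0,"ty":0,"tz":0,"ax":0,"ay":0,"az":0,"jaw":-0.7},{"tx":0,"ty":0,"tz":0,"ax":0,"ay":0,"az":0,"jaw":-0.25},{"tx":0,"ty":0,"tz":0,"ax":0,"ay":0,"az":0,"jaw":-0.25},{"tx":0,"ty":0,"tz":0,"ax":0,"ay":0,"az":0,"jaw":-0.25},{"tx":0,"ty":0,"tz":-0.035,"ax":0,"ay":0,"az":0,"jaw":-0.25},{"tx":0,"ty":0,"tz":-0.05,"ax":0,"ay":0,"az":2,"jaw":0.03}]' 
python3 -m handwheel '[{"tx":0.04,"ty":0.02,"tz":0,"ax":0,"ay":0,"az":0,"jaw":0.03},{"tx":0.04,"ty":0.02,"tz":0,"ax":0,"ay":0,"az":0,"jaw":0.03},{"tx":0.04,"ty":0.02,"tz":0,"ax":0,"ay":0,"az":0,"jaw":0.03},{"tx":0.04,"ty":0.02,"tz":0,"ax":0,"ay":0,"az":0,"jaw":0.03},{"tx":0.028,"ty":0.016,"tz":0.025,"ax":0,"ay":0,"az":0,"jaw":0.03},{"tx":0,"ty":0,"tz":0,"ax":0,"ay":0,"az":0,"jaw":0.03},{"tx":0,"ty":0,"tz":0,"ax":0,"ay":0,"az":0,"jaw":0.03},{"tx":0,"ty":0,"tz":0,"ax":0,"ay":0,"az":0,"jaw":0.03},{"tx":0,"ty":0,"tz":0,"ax":0,"ay":0,"az":0,"jaw":0.03},{"tx":0,"ty":0,"tz":0,"ax":0,"ay":0,"az":0,"jaw":0.03}]'
python3 bars.py w14
```

```text
time: 39.15
ee_pos: [0.4551, -0.273, 0.1896]
tcp_rot: [-179.9, -0.1, 90.0]
wrist_force: [0.6, 0.2, -0.4]
opening: 0.0439
grasp_force: 0.0
time: 40.4
ee_pos: [0.5517, -0.0862, 0.1653]
tcp_rot: [180.0, 0.0, 90.0]
wrist_force: [0.9, 0.1, 0.2]
opening: 0.0443
grasp_force: 0.0
([231.0, 229.0], [490.2, -92.8], [73.5, 26.2], -85.0) tool shift [ -6.8 -61.5 135.2]
([384.0, 227.0], [602.4, -91.6], [74.0, 24.6], -86.4) tool shift [ -5.5  50.7 135.2]
([314.0, 223.0], [551.3, -88.2], [73.5, 23.1], -82.6) tool shift [ -2.1  -0.4 135.2]
```

```bash

python3 -m handwheel '[{"tx":-0.002,"ty":-0.0005,"tz":0.03,"ax":0,"ay":0,"az":-7,"jaw":-0.11},{"tx":0,"ty":0,"tz":0.04,"ax":0,"ay":0,"az":0,"jaw":-0.11},{"tx":0,"ty":0,"tz":0.04,"ax":0,"ay":0,"az":0,"jaw":-0.11},{"tx":0,"ty":0,"tz":0.025,"ax":0,"ay":0,"az":0,"jaw":-0.11},{"tx":0,"ty":0,"tz":0.011,"ax":0,"ay":0,"az":0,"jaw":-0.11},{"tx":0,"ty":0,"tz":0,"ax":0,"ay":0,"az":0,"jaw":-0.11},{"tx":0,"ty":0,"tz":0,"ax":0,"ay":0,"az":0,"jaw":-0.7},{"tx":0,"ty":0,"tz":0,"ax":0,"ay":0,"az":0,"jaw":-0.7},{"tx":0,"ty":0,"tz":0,"ax":0,"ay":0,"az":0,"jaw":-0.7},{"tx":0,"ty":0,"tz":0,"ax":0,"ay":0,"az":0,"jaw":-0.7}]' 60
python3 -m handwheel '[{"tx":0,"ty":0,"tz":-0.02,"ax":0,"ay":0,"az":0,"jaw":-0.7},{"tx":0,"ty":0,"tz":-0.05,"ax":0,"ay":0,"az":0,"jaw":-0.7},{"tx":0,"ty":0,"tz":-0.055,"ax":0,"ay":0,"az":5,"jaw":-0.7},{"tx":-0.03,"ty":-0.012,"tz":-0.055,"ax":0,"ay":0,"az":0,"jaw":-0.7},{"tx":-0.045,"ty":-0.018,"tz":0,"ax":0,"ay":0,"az":0,"jaw":-0.7},{"tx":-0.045,"ty":-0.018,"tz":0,"ax":0,"ay":0,"az":0,"jaw":-0.7},{"tx":-0.045,"ty":-0.018,"tz":0,"ax":0,"ay":0,"az":0,"jaw":-0.7},{"tx":-0.045,"ty":-0.015,"tz":0,"ax":0,"ay":0,"az":0,"jaw":-0.7},{"tx":-0.045,"ty":-0.012,"tz":0,"ax":0,"ay":0,"az":0,"jaw":-0.7},{"tx":-0.01,"ty":0,"tz":0,"ax":0,"ay":0,"az":0,"jaw":-0.7}]'
python3 rel.py 464,-358,107
```

```text
time: 41.7
ee_pos: [0.5521, -0.0879, 0.0205]
tcp_rot: [179.9, 0.0, 97.0]
wrist_force: [-0.5, -0.5, 6.4]
opening: 0.0222
grasp_force: 60.6
time: 42.95
ee_pos: [0.4668, -0.3574, 0.1976]
tcp_rot: [-180.0, 0.0, 91.8]
wrist_force: [0.1, 0.6, -1.7]
opening: 0.0221
grasp_force: 59.7
t 42.95 pos [ 466.8 -357.4  197.6] rot [-180.     0.    91.8] F [ 0.1  0.6 -1.7] open 22.1 grip 59.7
464,-358,107 ->tool shift mm [-0.5 -2.7 90.6]
```

```bash

python3 -m handwheel '[{"tx":0,"ty":-0.003,"tz":0.03,"ax":0,"ay":0,"az":0,"jaw":-0.7},{"tx":0,"ty":0,"tz":0.03,"ax":0,"ay":0,"az":0,"jaw":-0.7},{"tx":0,"ty":0,"tz":0.02,"ax":0,"ay":0,"az":0,"jaw":-0.7},{"tx":0,"ty":0,"tz":0.01,"ax":0,"ay":0,"az":0,"jaw":-0.7},{"tx":0,"ty":0,"tz":0,"ax":0,"ay":0,"az":0,"jaw":-0.7},{"tx":0,"ty":0,"tz":0,"ax":0,"ay":0,"az":0,"jaw":-0.25},{"tx":0,"ty":0,"tz":0,"ax":0,"ay":0,"az":0,"jaw":-0.25},{"tx":0,"ty":0,"tz":0,"ax":0,"ay":0,"az":0,"jaw":-0.25},{"tx":0,"ty":0,"tz":-0.04,"ax":0,"ay":0,"az":0,"jaw":-0.25},{"tx":0,"ty":0,"tz":-0.055,"ax":0,"ay":0,"az":2,"jaw":0}]' 
python3 -m handwheel '[{"tx":0.045,"ty":0.022,"tz":0,"ax":0,"ay":0,"az":0,"jaw":0},{"tx":0.045,"ty":0.023,"tz":0,"ax":0,"ay":0,"az":0,"jaw":0},{"tx":0.045,"ty":0.023,"tz":0,"ax":0,"ay":0,"az":0,"jaw":0},{"tx":0.045,"ty":0.024,"tz":0,"ax":0,"ay":0,"az":0,"jaw":0},{"tx":0.045,"ty":0.024,"tz":0,"ax":0,"ay":0,"az":0,"jaw":0},{"tx":0.04,"ty":0.022,"tz":0.035,"ax":0,"ay":0,"az":-3,"jaw":0},{"tx":0,"ty":0,"tz":0,"ax":0,"ay":0,"az":0,"jaw":0},{"tx":0,"ty":0,"tz":0,"ax":0,"ay":0,"az":0,"jaw":0},{"tx":0,"ty":0,"tz":0,"ax":0,"ay":0,"az":0,"jaw":0},{"tx":0,"ty":0,"tz":0,"ax":0,"ay":0,"az":0,"jaw":0}]'
python3 bars.py w15
```

```text
time: 44.2
ee_pos: [0.4642, -0.3549, 0.2029]
tcp_rot: [-179.9, -0.1, 90.0]
wrist_force: [0.6, -1.0, 0.2]
opening: 0.0431
grasp_force: 0.0
time: 45.45
ee_pos: [0.6028, -0.0912, 0.1688]
tcp_rot: [179.9, 0.0, 92.9]
wrist_force: [0.7, -0.3, 0.1]
opening: 0.0428
grasp_force: 0.0
([315.0, 220.0], [603.9, -91.8], [73.3, 23.1], -85.8) tool shift [ -0.7   1.  138.6]
([164.0, 213.0], [491.9, -93.1], [72.8, 28.8], -84.7) tool shift [   3.7 -110.9  138.5]
([33.0, 25.0], [412.8, 30.9], [54.9, 35.6], 0.6) tool shift [ 131.6 -183.6  138.4]
```

```bash

python3 -m handwheel '[{"tx":-0.0007,"ty":0.001,"tz":0.03,"ax":0,"ay":0,"az":-1,"jaw":0},{"tx":0,"ty":0,"tz":0.04,"ax":0,"ay":0,"az":0,"jaw":0},{"tx":0,"ty":0,"tz":0.04,"ax":0,"ay":0,"az":0,"jaw":0},{"tx":0,"ty":0,"tz":0.025,"ax":0,"ay":0,"az":0,"jaw":0},{"tx":0,"ty":0,"tz":0.0145,"ax":0,"ay":0,"az":0,"jaw":0},{"tx":0,"ty":0,"tz":0,"ax":0,"ay":0,"az":0,"jaw":0},{"tx":0,"ty":0,"tz":0,"ax":0,"ay":0,"az":0,"jaw":-0.7},{"tx":0,"ty":0,"tz":0,"ax":0,"ay":0,"az":0,"jaw":-0.7},{"tx":0,"ty":0,"tz":0,"ax":0,"ay":0,"az":0,"jaw":-0.7},{"tx":0,"ty":0,"tz":0,"ax":0,"ay":0,"az":0,"jaw":-0.7}]' 60
python3 -m handwheel '[{"tx":0,"ty":0,"tz":-0.02,"ax":0,"ay":0,"az":0,"jaw":-0.7},{"tx":0,"ty":0,"tz":-0.05,"ax":0,"ay":0,"az":0,"jaw":-0.7},{"tx":0,"ty":0,"tz":-0.055,"ax":0,"ay":0,"az":0,"jaw":-0.7},{"tx":0,"ty":0,"tz":-0.055,"ax":0,"ay":0,"az":0,"jaw":-0.7},{"tx":-0.035,"ty":-0.032,"tz":0,"ax":0,"ay":0,"az":0,"jaw":-0.7},{"tx":-0.04,"ty":-0.036,"tz":0,"ax":0,"ay":0,"az":0,"jaw":-0.7},{"tx":-0.04,"ty":-0.036,"tz":0,"ax":0,"ay":0,"az":0,"jaw":-0.7},{"tx":-0.04,"ty":-0.036,"tz":0,"ax":0,"ay":0,"az":0,"jaw":-0.7},{"tx":-0.018,"ty":-0.02,"tz":0,"ax":0,"ay":0,"az":0,"jaw":-0.7},{"tx":0,"ty":0,"tz":0,"ax":0,"ay":0,"az":0,"jaw":-0.7}]'
python3 rel.py 455,-276,115; python3 -c "
from h import *
snap('wrist','w16')"
```

```text
time: 46.75
ee_pos: [0.6047, -0.0911, 0.0201]
tcp_rot: [179.9, 0.0, 94.0]
wrist_force: [-0.7, 0.1, 6.9]
opening: 0.0222
grasp_force: 60.9
time: 48.0
ee_pos: [0.4551, -0.2759, 0.1998]
tcp_rot: [179.9, 0.0, 93.8]
wrist_force: [0.3, 0.3, -2.3]
opening: 0.0222
grasp_force: 60.1
t 48.0 pos [ 455.1 -275.9  199.8] rot [179.9   0.   93.8] F [ 0.3  0.3 -2.3] open 22.2 grip 60.1
455,-276,115 ->tool shift mm [-0.1 -0.2 84.8]
```

View pics/w16.png

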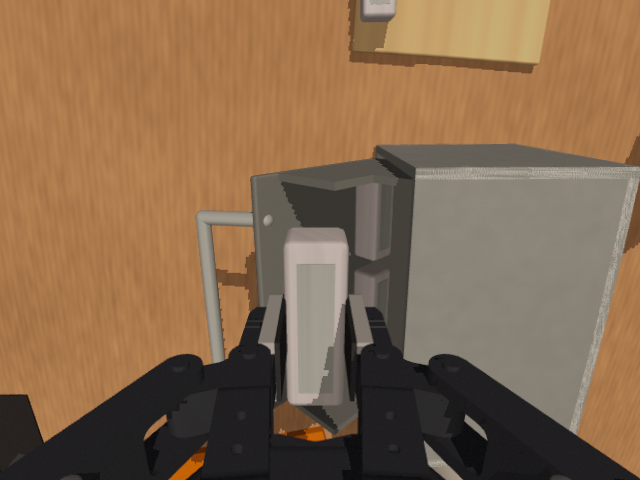

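Wrist view: the two earlier bars lie end to end in the bottom of the bin at (373,220) and (372,300), and the third is held above. I'll drop it and fetch the last one.

```bash

python3 -m handwheel '[{"tx":0,"ty":0,"tz":0.03,"ax":0,"ay":0,"az":0,"jaw":-0.7},{"tx":0,"ty":0,"tz":0.03,"ax":0,"ay":0,"az":0,"jaw":-0.7},{"tx":0,"ty":0,"tz":0.02,"ax":0,"ay":0,"az":0,"jaw":-0.7},{"tx":0,"ty":0,"tz":0.01,"ax":0,"ay":0,"az":0,"jaw":-0.7},{"tx":0,"ty":0,"tz":0,"ax":0,"ay":0,"az":0,"jaw":-0.7},{"tx":0,"ty":0,"tz":0,"ax":0,"ay":0,"az":0,"jaw":-0.25},{"tx":0,"ty":0,"tz":0,"ax":0,"ay":0,"az":0,"jaw":-0.25},{"tx":0,"ty":0,"tz":0,"ax":0,"ay":0,"az":0,"jaw":-0.25},{"tx":0,"ty":0,"tz":-0.04,"ax":0,"ay":0,"az":0,"jaw":-0.25},{"tx":0,"ty":0,"tz":-0.05,"ax":0,"ay":0,"az":0,"jaw":0}]' 
python3 -m handwheel '[{"tx":0.04,"ty":0.01,"tz":0,"ax":0,"ay":0,"az":0,"jaw":0},{"tx":0.04,"ty":0.01,"tz":0,"ax":0,"ay":0,"az":0,"jaw":0},{"tx":0.04,"ty":0.011,"tz":0,"ax":0,"ay":0,"az":0,"jaw":0},{"tx":0.04,"ty":0.011,"tz":0.015,"ax":0,"ay":0,"az":0,"jaw":0},{"tx":0.02,"ty":0.0065,"tz":0.02,"ax":0,"ay":0,"az":0,"jaw":0},{"tx":0,"ty":0,"tz":0,"ax":0,"ay":0,"az":0,"jaw":0},{"tx":0,"ty":0,"tz":0,"ax":0,"ay":0,"az":0,"jaw":0},{"tx":0,"ty":0,"tz":0,"ax":0,"ay":0,"az":0,"jaw":0},{"tx":0,"ty":0,"tz":0,"ax":0,"ay":0,"az":0,"jaw":0},{"tx":0,"ty":0,"tz":0,"ax":0,"ay":0,"az":0,"jaw":0}]'
python3 bars.py w17
```

```text
time: 49.3
ee_pos: [0.4558, -0.2742, 0.1987]
tcp_rot: [-179.9, -0.1, 94.0]
wrist_force: [-0.2, 0.0, 0.6]
opening: 0.0426
grasp_force: 0.0
time: 50.55
ee_pos: [0.4921, -0.0921, 0.1636]
tcp_rot: [180.0, 0.0, 94.0]
wrist_force: [-0.2, -0.5, -0.1]
opening: 0.0426
grasp_force: 0.0
([459.0, 462.0], [636.5, -312.3], [72.8, 32.0], -50.7) tool shift [-229.7  128.8  133.6]
([272.0, 411.0], [469.5, -263.6], [60.9, 30.8], 39.4) tool shift [-169.6  -34.4  133.5]
([309.0, 222.0], [488.4, -92.9], [73.1, 23.2], -85.2) tool shift [ -0.6  -3.7 133.5]
([169.0, 20.0], [388.5, 29.5], [85.2, 34.3], 2.7) tool shift [128.4 -94.9 133.5]
```

```bash

python3 -m handwheel '[{"tx":-0.0006,"ty":-0.0037,"tz":0.03,"ax":0,"ay":0,"az":0,"jaw":0},{"tx":0,"ty":0,"tz":0.04,"ax":0,"ay":0,"az":0,"jaw":0},{"tx":0,"ty":0,"tz":0.04,"ax":0,"ay":0,"az":0,"jaw":0},{"tx":0,"ty":0,"tz":0.022,"ax":0,"ay":0,"az":0,"jaw":0},{"tx":0,"ty":0,"tz":0.012,"ax":0,"ay":0,"az":0,"jaw":0},{"tx":0,"ty":0,"tz":0,"ax":0,"ay":0,"az":0,"jaw":0},{"tx":0,"ty":0,"tz":0,"ax":0,"ay":0,"az":0,"jaw":-0.7},{"tx":0,"ty":0,"tz":0,"ax":0,"ay":0,"az":0,"jaw":-0.7},{"tx":0,"ty":0,"tz":0,"ax":0,"ay":0,"az":0,"jaw":-0.7},{"tx":0,"ty":0,"tz":0,"ax":0,"ay":0,"az":0,"jaw":-0.7}]' 60
python3 -m handwheel '[{"tx":0,"ty":0,"tz":-0.02,"ax":0,"ay":0,"az":0,"jaw":-0.7},{"tx":0,"ty":0,"tz":-0.05,"ax":0,"ay":0,"az":0,"jaw":-0.7},{"tx":0,"ty":0,"tz":-0.055,"ax":0,"ay":0,"az":0,"jaw":-0.7},{"tx":-0.03,"ty":-0.005,"tz":-0.055,"ax":0,"ay":0,"az":0,"jaw":-0.7},{"tx":-0.045,"ty":-0.0075,"tz":0,"ax":0,"ay":0,"az":0,"jaw":-0.7},{"tx":-0.045,"ty":-0.0075,"tz":0,"ax":0,"ay":0,"az":0,"jaw":-0.7},{"tx":-0.045,"ty":-0.0075,"tz":0,"ax":0,"ay":0,"az":0,"jaw":-0.7},{"tx":-0.045,"ty":-0.0075,"tz":0,"ax":0,"ay":0,"az":0,"jaw":-0.7},{"tx":-0.04,"ty":-0.003,"tz":0,"ax":0,"ay":0,"az":0,"jaw":-0.7},{"tx":-0.013,"ty":0,"tz":0,"ax":0,"ay":0,"az":0,"jaw":-0.7}]'
python3 rel.py 464,-358,110
```

```text
time: 51.85
ee_pos: [0.4893, -0.0927, 0.0208]
tcp_rot: [179.9, 0.0, 94.0]
wrist_force: [-1.0, 0.5, 6.7]
opening: 0.022
grasp_force: 60.1
time: 53.1
ee_pos: [0.4684, -0.3593, 0.1986]
tcp_rot: [-180.0, -0.0, 93.9]
wrist_force: [-0.9, 0.7, -2.4]
opening: 0.0222
grasp_force: 59.4
t 53.1 pos [ 468.4 -359.3  198.6] rot [-180.    -0.    93.9] F [-0.9  0.7 -2.4] open 22.2 grip 59.4
464,-358,110 ->tool shift mm [ 1.6 -4.3 88.6]
```

```bash

python3 -m handwheel '[{"tx":0.0015,"ty":-0.0043,"tz":0.03,"ax":0,"ay":0,"az":0,"jaw":-0.7},{"tx":0,"ty":0,"tz":0.03,"ax":0,"ay":0,"az":0,"jaw":-0.7},{"tx":0,"ty":0,"tz":0.018,"ax":0,"ay":0,"az":0,"jaw":-0.7},{"tx":0,"ty":0,"tz":0.01,"ax":0,"ay":0,"az":0,"jaw":-0.7},{"tx":0,"ty":0,"tz":0,"ax":0,"ay":0,"az":0,"jaw":-0.7},{"tx":0,"ty":0,"tz":0,"ax":0,"ay":0,"az":0,"jaw":-0.25},{"tx":0,"ty":0,"tz":0,"ax":0,"ay":0,"az":0,"jaw":-0.25},{"tx":0,"ty":0,"tz":0,"ax":0,"ay":0,"az":0,"jaw":-0.25},{"tx":0,"ty":0,"tz":-0.04,"ax":0,"ay":0,"az":0,"jaw":-0.25},{"tx":0,"ty":0,"tz":-0.05,"ax":0,"ay":0,"az":0,"jaw":-0.39}]' 
python3 -m handwheel '[{"tx":0.01,"ty":-0.02,"tz":0,"ax":0,"ay":0,"az":-2,"jaw":-0.39},{"tx":0.012,"ty":-0.03,"tz":0,"ax":0,"ay":0,"az":0,"jaw":-0.39},{"tx":0.01,"ty":-0.03,"tz":0,"ax":0,"ay":0,"az":0,"jaw":-0.39},{"tx":0,"ty":0,"tz":0,"ax":0,"ay":0,"az":0,"jaw":-0.39},{"tx":0,"ty":0,"tz":0,"ax":0,"ay":0,"az":0,"jaw":-0.39},{"tx":0,"ty":0,"tz":0,"ax":0,"ay":0,"az":0,"jaw":-0.39},{"tx":0,"ty":0,"tz":0,"ax":0,"ay":0,"az":0,"jaw":-0.39},{"tx":0,"ty":0,"tz":0,"ax":0,"ay":0,"az":0,"jaw":-0.39},{"tx":0,"ty":0,"tz":0,"ax":0,"ay":0,"az":0,"jaw":-0.39},{"tx":0,"ty":0,"tz":0,"ax":0,"ay":0,"az":0,"jaw":-0.39}]'
python3 rel.py 381,-330,68;python3 -c "
from h import *
c=snap('wrist','w18'); print([proj(c,np.array(p)).round() for p in [(.382,-.325,.081),(.376,-.265,.081)]])"
```

```text
time: 54.35
ee_pos: [0.464, -0.3559, 0.2014]
tcp_rot: [-179.9, -0.1, 94.0]
wrist_force: [-0.1, 0.5, 0.3]
opening: 0.0255
grasp_force: 0.0
time: 55.6
ee_pos: [0.3819, -0.332, 0.201]
tcp_rot: [-180.0, -0.0, 96.0]
wrist_force: [-0.4, 0.5, 0.7]
opening: 0.0263
grasp_force: 0.0
t 55.6 pos [ 381.9 -332.   201. ] rot [-180.   -0.   96.] F [-0.4  0.5  0.7] open 26.3 grip 0.0
381,-330,68 ->tool shift mm [  2.1  -0.7 133. ]
[array([316., 218.]), array([316., 128.])]
```

View pics/w18.png

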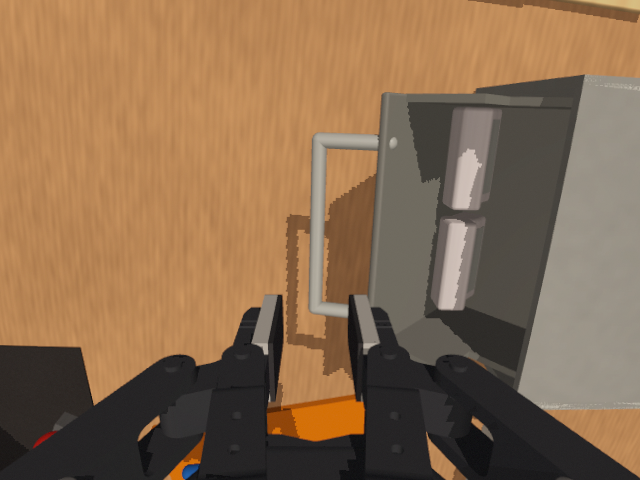

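The view shows the bar at columns 312–325, rows 135–312, as predicted. The leftover bars lie in the bin, with the top pair at (470,160) and (457,262). I'll straddle the bar and push the bin shut.

```bash

python3 -m handwheel '[{"tx":0.003,"ty":0,"tz":0.03,"ax":0,"ay":0,"az":0,"jaw":-0.39},{"tx":0,"ty":0,"tz":0.03,"ax":0,"ay":0,"az":0,"jaw":-0.39},{"tx":0,"ty":0,"tz":0.03,"ax":0,"ay":0,"az":0,"jaw":-0.39},{"tx":0,"ty":0,"tz":0.03,"ax":0,"ay":0,"az":0,"jaw":-0.39},{"tx":0,"ty":0,"tz":0.013,"ax":0,"ay":0,"az":0,"jaw":-0.39},{"tx":0,"ty":0,"tz":0,"ax":0,"ay":0,"az":0,"jaw":-0.39},{"tx":0,"ty":0,"tz":0,"ax":0,"ay":0,"az":0,"jaw":-0.6},{"tx":0,"ty":0,"tz":0,"ax":0,"ay":0,"az":0,"jaw":-0.6},{"tx":0,"ty":0,"tz":0,"ax":0,"ay":0,"az":0,"jaw":-0.6},{"tx":0,"ty":0,"tz":0,"ax":0,"ay":0,"az":0,"jaw":-0.6}]' 30
python3 -m handwheel '[{"tx":0,"ty":0.004,"tz":0,"ax":0,"ay":0,"az":0,"jaw":-0.6},{"tx":0,"ty":0.006,"tz":-0.009,"ax":0,"ay":0,"az":0,"jaw":-0.6},{"tx":0,"ty":0.007,"tz":-0.009,"ax":0,"ay":0,"az":0,"jaw":-0.6},{"tx":0,"ty":0.008,"tz":-0.0085,"ax":0,"ay":0,"az":0,"jaw":-0.6},{"tx":0,"ty":0.0085,"tz":-0.008,"ax":0,"ay":0,"az":0,"jaw":-0.6},{"tx":0,"ty":0.009,"tz":-0.0075,"ax":0,"ay":0,"az":0,"jaw":-0.6},{"tx":0,"ty":0.0095,"tz":-0.0065,"ax":0,"ay":0,"az":0,"jaw":-0.6},{"tx":0,"ty":0.010,"tz":-0.006,"ax":0,"ay":0,"az":0,"jaw":-0.6},{"tx":0,"ty":0.010,"tz":-0.005,"ax":0,"ay":0,"az":0,"jaw":-0.6},{"tx":0,"ty":0.010,"tz":-0.0045,"ax":0,"ay":0,"az":0,"jaw":-0.6}]'
python3 -m handwheel '[{"tx":0,"ty":0.004,"tz":-0.003,"ax":0,"ay":0,"az":0,"jaw":-0.6},{"tx":0,"ty":0.003,"tz":-0.002,"ax":0,"ay":0,"az":0,"jaw":-0.6},{"tx":0,"ty":0.002,"tz":-0.001,"ax":0,"ay":0,"az":0,"jaw":-0.6},{"tx":0,"ty":0,"tz":0,"ax":0,"ay":0,"az":0,"jaw":-0.6},{"tx":0,"ty":0,"tz":0,"ax":0,"ay":0,"az":0,"jaw":-0.6},{"tx":0,"ty":0,"tz":0,"ax":0,"ay":0,"az":0,"jaw":-0.6},{"tx":0,"ty":0,"tz":0,"ax":0,"ay":0,"az":0,"jaw":-0.6},{"tx":0,"ty":0,"tz":0,"ax":0,"ay":0,"az":0,"jaw":-0.6},{"tx":0,"ty":0,"tz":0,"ax":0,"ay":0,"az":0,"jaw":-0.6},{"tx":0,"ty":0,"tz":0,"ax":0,"ay":0,"az":0,"jaw":-0.6}]'
```

```text
time: 56.9
ee_pos: [0.3816, -0.3291, 0.0683]
tcp_rot: [180.0, 0.0, 96.0]
wrist_force: [0.8, 0.2, 0.5]
opening: 0.0175
grasp_force: 0.0
time: 58.15
ee_pos: [0.464, -0.3204, 0.1323]
tcp_rot: [180.0, 0.0, 96.0]
wrist_force: [-0.8, -1.6, 0.6]
opening: 0.0166
grasp_force: 0.7
time: 59.4
ee_pos: [0.4721, -0.3195, 0.1381]
tcp_rot: [180.0, 0.0, 96.0]
wrist_force: [0.1, 0.5, 0.3]
opening: 0.0168
grasp_force: 0.0
```

```bash

python3 -m handwheel '[{"tx":0,"ty":0.002,"tz":0,"ax":0,"ay":0,"az":0,"jaw":-0.6},{"tx":0,"ty":0.002,"tz":0,"ax":0,"ay":0,"az":0,"jaw":-0.6},{"tx":0,"ty":0.001,"tz":0,"ax":0,"ay":0,"az":0,"jaw":-0.6},{"tx":0,"ty":0,"tz":0,"ax":0,"ay":0,"az":0,"jaw":-0.6},{"tx":0,"ty":0,"tz":0,"ax":0,"ay":0,"az":0,"jaw":-0.6},{"tx":0,"ty":0,"tz":0,"ax":0,"ay":0,"az":0,"jaw":-0.6},{"tx":0,"ty":0,"tz":0,"ax":0,"ay":0,"az":0,"jaw":-0.6},{"tx":0,"ty":0,"tz":0,"ax":0,"ay":0,"az":0,"jaw":-0.6},{"tx":0,"ty":0,"tz":0,"ax":0,"ay":0,"az":0,"jaw":-0.6},{"tx":0,"ty":0,"tz":0,"ax":0,"ay":0,"az":0,"jaw":-0.6}]'
python3 - <<'E'
from h import *
c=snap("wrist","w19"); t=snap("top","t19")
# bar column (bright grey thin line) on rows near bar's ends
for p in [(.465,-.26,.152),(.47,-.315,.152),(.476,-.375,.152)]: print(proj(c,np.array(p)).round(),proj(t,np.array(p)).round())
g=cv2.imread("pics/w19.png")
for v in (215,235,255): print(v,[g[v,u].tolist() for u in range(290,350,4)])
E
```

```text
time: 60.65
ee_pos: [0.4744, -0.3193, 0.138]
tcp_rot: [-179.7, -0.0, 95.9]
wrist_force: [-15.3, -1.3, 4.6]
opening: 0.0171
grasp_force: 7.8
[303. 168.] [462. 298.]
[303. 319.] [491. 295.]
[304. 446.] [521. 291.]
215 [[79, 125, 176], [103, 111, 116], [127, 136, 142], [141, 153, 158], [146, 158, 164], [149, 160, 166], [135, 147, 152], [119, 130, 135], [74, 114, 160], [80, 130, 180], [49, 80, 118], [48, 77, 114], [48, 76, 114], [45, 73, 108], [47, 74, 109]]
235 [[82, 130, 180], [104, 112, 118], [129, 139, 144], [142, 153, 159], [146, 158, 165], [148, 160, 165], [133, 145, 151], [115, 127, 132], [71, 114, 163], [46, 76, 113], [48, 78, 115], [46, 74, 111], [47, 78, 115], [49, 78, 114], [51, 82, 118]]
255 [[78, 124, 173], [105, 114, 119], [130, 140, 146], [142, 154, 160], [147, 159, 165], [146, 158, 163], [132, 143, 148], [114, 125, 129], [47, 76, 111], [45, 74, 110], [45, 72, 106], [46, 75, 111], [44, 72, 107], [48, 77, 115], [47, 75, 112]]
```

```bash

python3 -m handwheel '[{"tx":0,"ty":-0.004,"tz":0,"ax":0,"ay":0,"az":0,"jaw":-0.5},{"tx":0,"ty":0,"tz":0,"ax":0,"ay":0,"az":0,"jaw":-0.39},{"tx":0,"ty":0,"tz":0,"ax":0,"ay":0,"az":0,"jaw":-0.39},{"tx":0,"ty":0,"tz":-0.02,"ax":0,"ay":0,"az":0,"jaw":-0.39},{"tx":0,"ty":0,"tz":-0.04,"ax":0,"ay":0,"az":0,"jaw":-0.39},{"tx":0,"ty":0,"tz":-0.04,"ax":0,"ay":0,"az":0,"jaw":-0.39},{"tx":0,"ty":-0.04,"tz":-0.02,"ax":0,"ay":0,"az":0,"jaw":-0.39},{"tx":0,"ty":-0.05,"tz":0,"ax":0,"ay":0,"az":0,"jaw":-0.39},{"tx":0,"ty":-0.03,"tz":0,"ax":0,"ay":0,"az":0,"jaw":-0.39},{"tx":0,"ty":0,"tz":0,"ax":0,"ay":0,"az":0,"jaw":-0.39}]'
python3 pan.py | tail -1
python3 - <<'E'
from loc import *
t=snap("top","t20"); s=cv2.imread("pics/scene0.png"); 
a=cv2.imread("pics/top0.png"); b=cv2.imread("pics/t20.png")
# bar edges in top view: grey line rows at columns between 470..520
for n,g in (("start",a),("now",b)):
    h=cv2.cvtColor(g,cv2.COLOR_BGR2HSV)
    print(n,[(u,[v for v in range(285,312) if h[v,u,1]<60 and h[v,u,2]>90]) for u in (475,490,505)])
for k in (0,.05,.1): print(k,proj(t,np.array([.509-.994*(.04*np.cos(k)+.14*np.sin(k)),-.315,.012+.14*np.cos(k)-.04*np.sin(k)])))
# bystanders moved? frame difference at tub, bottle, jar
for n,(x,y) in dict(tub=(234,167),bottle=(405,162),jar=(298,341),board=(315,266)).items():
    print(n,np.abs(a[y-22:y+22,x-25:x+25].astype(int)-b[y-22:y+22,x-25:x+25]).mean().round(1))
h=cv2.cvtColor(b,cv2.COLOR_BGR2HSV); m=np.zeros((480,640),bool); m[225:308,235:398]=1
print("bars left on board",rects(t,m&(h[...,1]<60)&(h[...,2]>110),.03,80,800))
E
```

```text
time: 62.0
ee_pos: [0.3526, -0.3322, 0.2588]
tcp_rot: [179.9, 0.1, 95.9]
wrist_force: [-0.1, 0.3, -0.4]
opening: 0.0261
grasp_force: 0.0
now (np.float64(231.1), 30) sink mm 51.58668730650153
start [(475, [301, 302, 303, 304]), (490, [299, 300, 301, 302]), (505, [297, 298, 299, 300, 301])]
now [(475, [295, 296, 297, 298, 299]), (490, [294, 295, 296, 297, 298]), (505, [292, 293, 294, 295, 296])]
0 [490.52081456 295.48493393]
0.05 [490.36463091 299.23796799]
0.1 [490.1488089  302.92993382]
tub 0.6
bottle 0.6
jar 0.6
board 11.8
bars left on board []
```

```bash
python3 -c "
from workcell import workorder
print(workorder.job_done())"
```

```text
the job is handed in; nothing more can be done
None
```

The job is handed in at about 62 s of the 210 s allowed, though I haven't seen the verdict: the trough stands centred on the pan with three bars and the pointer in the white window (pan sunk about 52 mm), the other four bars are in the bin, the bin is pushed shut against its stop, and the bottle, jar and tub have not moved.

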